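Stack washed stone slabs on sticks in the dryer and set its dial

ROBOT

A 6-joint arm with a two-finger parallel gripper is mounted at the origin on a cart in front of the work surface, level with it; the furniture and walls round the work are solid. World frame = base frame: x ahead of the robot, y to its left, z up, the work surface at z = 0. Lengths are in m, angles in rad, forces in N, time in s.
With the tool pointing down it reaches from about 0.275 to 0.85 m from the base axis. Payload 19 kg.
Tool frame: the origin (TCP) lies between the finger pads; the fingertips stand 11 mm ahead of it and the grasp point (between the pads) lies 8 mm behind it; z points along the fingers, y is the direction in which the jaws open and shut (so a half turn about z gives the same grasp; the last joint's range is limited). The gripper opens to 85 mm and grips with 20 to 120 N. Pads are 22 mm wide; open, the fingers measure 114 mm over their backs; the gripper's body (76 mm by 85 mm) begins 54 mm behind the grasp point. The pads swing forward as they close: fully open they stand 13 mm farther back than shut.
Start: joints at [1.204, 0.15, 1.437, -0, 1.554, -0.134], TCP at [0.133, 0.559, 0.242] pointing down, gripper open.
Joint ranges: [-2.8, 2.8], [-0.68, 2.1], [0.12, 2.68], [-1.39, 4.53], [0.16, 2.79], [-2.81, 2.81]. Speed limits (rad/s): [1.89, 1.89, 2.22, 3.01, 3.01, 3.01].

INTERFACE

Orientations are given as a unit quaternion [x, y, z, w].
In Python, from cell import bot gives the robot as it stands.
- The arm moves only by the shell command python3 -m crank 'ROWS'. ROWS is JSON, one flat list of numbers, 7 for each row, row after row: the shift along the tool's x, y, z in mm, then the turn, a rotation vector about the tool's x, y, z in degrees, then the opening, from 0 (shut) to 1 (fully open). A call has 1 to 20 rows; each row is the pose to reach, as a shift and turn from the pose commanded when the call began, along the tool's axes at that moment; what a row does not reach only later rows make up. A row lasts 1/10 s, in which the tool goes at most 50 mm and 8.59 degrees, less where a joint would pass 70% of its speed; a pose out of reach is approached as far as the arm can. A call with a gripper value outside its range is refused whole. The fingers move at their own pace and stop on an object; the grip force is fixed at half the most. Time passes only in rows, so rows that repeat a pose let the fingers close. It gives the time, the measured TCP pose, the force and the opening at its end, in the units of the state.
- bot.read_state(): the state, without advancing time (a new reading comes with each control period).
- bot.snapshot(name): name is "scene" or "top" or "wrist"; returns a dict with "color" (384x512x3 uint8, red, green, blue), "K" (3x3 intrinsics, pixels), "extrinsics" (4x4, takes a point from world to camera coordinates); the wrist camera has in their place "tool_from_camera" (4x4, takes a point from camera to tool coordinates, whose origin is the TCP and whose axes are the flange's). Camera axes: x right, y down, z forward; pixel columns grow to the right and rows downward; lengths in m; the calibration is good to about 2 mm. A picture is of the moment at which its call begins: read the wrist's pose just before it. There is no depth.
- bot.sign_off(): hands the job in, once; it reports no verdict.
The state is a dict: "t": time; "qpos": joint angles; "joint_velocities": joint speeds; "joint_torque": joint torques, N m; "ee_pos": TCP position; "eef_rot": TCP orientation; "contact_force": force on the tool from outside, world axes, zero at the start; "wrist_torque": the same for the moment, N m; "opening": opening from 0.0 (shut) to 1.0 (fully open).
Only numpy, scipy, OpenCV 4.12 (cv2) and the standard library are available. Lean on these libraries where they do the work, as an engineer would, in place of code of your own. Each camera call takes 0.05 s, during which the arm holds its last target.

TASK

Stack all the washed stone slabs that are here on the bed of the white drying unit, with the soft white marble one (if it is here) at the very top, so that air can pass under every one: first two wooden sticks across the bed on its white line pairs, then a slab lying squarely lengthwise along the bed on both sticks, then two more sticks across that slab straight above the first two, the next slab squarely above, and so on until no slab is left. When the stack is complete, turn the black dial to the mark with as many dots as there are slabs (two or three), leave everything at rest, and do not disturb the rocks and the bottle standing around.

Things in the scene. Friction and masses are not known exactly. Their poses are not given: they have to be found in the camera images.
- dryer: white drying unit fixed to the table, a flat box 130 mm (x) by 310 mm (y, from -215 to +95 mm), 30 mm high with a flat top; origin on the table under the centre of its dark bed (108 x 168 mm, long in y), z up. The dial stands on top near the -y end. Its place and heading differ from start to start.
- bed (a point): centre of the bed's top, 30 mm above the table, axes as the dryer's. White line pairs along x centred at y = +38 and -38 mm show the stick places (lines 16 mm apart, sticks centred on x = 0). Slabs go with their centre above this point, length along y. A layer of sticks (12 mm) with a slab (10 mm) raises the stack by 22 mm.
- seat_1_left (a point): where the centre of the left stick (+y side) of layer 1 belongs: +38 mm along the dryer's y from the bed's centre and 6 mm above the bed; axes as the dryer's
- seat_1_right (a point): where the centre of the right stick (-y side) of layer 1 belongs: -38 mm along the dryer's y from the bed's centre and 6 mm above the bed; axes as the dryer's
- seat_2_left (a point): where the centre of the left stick (+y side) of layer 2 belongs: +38 mm along the dryer's y from the bed's centre and 28 mm above the bed; axes as the dryer's
- seat_2_right (a point): where the centre of the right stick (-y side) of layer 2 belongs: -38 mm along the dryer's y from the bed's centre and 28 mm above the bed; axes as the dryer's
- seat_3_left (a point): where the centre of the left stick (+y side) of layer 3 belongs: +38 mm along the dryer's y from the bed's centre and 50 mm above the bed; axes as the dryer's
- seat_3_right (a point): where the centre of the right stick (-y side) of layer 3 belongs: -38 mm along the dryer's y from the bed's centre and 50 mm above the bed; axes as the dryer's
- dial_grip (a point): on the dial's axis (x = -12, y = -155, z = 49 mm in the dryer's frame), in the middle of its black grip bar: 46 mm long, 12 mm thick, from 37 to 59 mm above the table, over a 42 mm disc. The point's x axis runs along the bar to the end with the white pointer line and turns with the dial.
- dial (a joint): dial angle in rad, growing clockwise seen from above; stops at -0.08 and 1.58. Sprung detents: 0 (ring mark, off), 0.5 (one dot), 1.0 (two dots), 1.5 (three dots); let go, it snaps to the nearest. Takes at most 0.1 N m. The pointer stands at 0.75 - angle rad from the dryer's +x, counterclockwise positive. Starts at off.
- slab_grey: Grey sawn stone slab, 116 x 56 x 10 mm, 0.17 kg, lying flat on the table at the start; origin at its very centre, x along the 116 mm length, y along the 56 mm width, z its thickness. Any one of the three slabs may be absent.
- slab_red: Brick-red sawn stone slab, 116 x 56 x 10 mm, 0.17 kg, lying flat on the table at the start; origin at its very centre, x along the 116 mm length, y along the 56 mm width, z its thickness. Any one of the three slabs may be absent.
- slab_white: White marble (goes on top) sawn stone slab, 116 x 56 x 10 mm, 0.17 kg, lying flat on the table at the start; origin at its very centre, x along the 116 mm length, y along the 56 mm width, z its thickness. Any one of the three slabs may be absent.
- stick_1: light wooden spacer stick, square 12 x 12 mm section, 84 mm long, 20 g; origin at its very centre, x along its length; any of its four long faces may lie down. All six sticks are alike and always present.
- stick_2: light wooden spacer stick, square 12 x 12 mm section, 84 mm long, 20 g; origin at its very centre, x along its length; any of its four long faces may lie down. All six sticks are alike and always present.
- stick_3: light wooden spacer stick, square 12 x 12 mm section, 84 mm long, 20 g; origin at its very centre, x along its length; any of its four long faces may lie down. All six sticks are alike and always present.
- stick_4: light wooden spacer stick, square 12 x 12 mm section, 84 mm long, 20 g; origin at its very centre, x along its length; any of its four long faces may lie down. All six sticks are alike and always present.
- stick_5: light wooden spacer stick, square 12 x 12 mm section, 84 mm long, 20 g; origin at its very centre, x along its length; any of its four long faces may lie down. All six sticks are alike and always present.
- stick_6: light wooden spacer stick, square 12 x 12 mm section, 84 mm long, 20 g; origin at its very centre, x along its length; any of its four long faces may lie down. All six sticks are alike and always present.
- schist_grey: dark grey rock, 62 x 100 x 30 mm, a bystander near the magnifier; origin at the centre of its underside
- gabbro_dark: dark rock, 52 x 74 x 47 mm, a bystander beyond the dryer; origin at the centre of its underside
- bottle_acid: small white dropper bottle, 25 mm across and 66 mm high, a bystander; origin at the centre of its underside
Not all that is in view belongs to the job. Leave any orange or purple look-alike of the stick_1 alone.

How it is judged:
On the way, in this order (a step that is already met when the one before it is completed fails the run):
1. every slab lies in the stack on two sticks, the marble one on top (horizontal distance between each of slab_grey, slab_red, slab_white and bed below 0.018 m and angle between the x axis of each of slab_grey, slab_red, slab_white and the y axis of dryer, either way round below 0.2 rad and angle between the z axis of each of slab_grey, slab_red, slab_white and the z axis of dryer, either way round below 0.08 rad and (z of slab_grey in the frame of dryer between 0.043 and 0.051 m or z of slab_grey in the frame of dryer between 0.065 and 0.073 m or z of slab_grey in the frame of dryer between 0.087 and 0.095 m) and (z of slab_red in the frame of dryer between 0.043 and 0.051 m or z of slab_red in the frame of dryer between 0.065 and 0.073 m or z of slab_red in the frame of dryer between 0.087 and 0.095 m) and (z of slab_white in the frame of dryer between 0.043 and 0.051 m or z of slab_white in the frame of dryer between 0.065 and 0.073 m or z of slab_white in the frame of dryer between 0.087 and 0.095 m) and (horizontal distance between stick_1 and bed above 0.075 m or angle between the x axis of stick_1 and the x axis of dryer, either way round below 0.25 rad) and (horizontal distance between stick_2 and bed above 0.075 m or angle between the x axis of stick_2 and the x axis of dryer, either way round below 0.25 rad) and (horizontal distance between stick_3 and bed above 0.075 m or angle between the x axis of stick_3 and the x axis of dryer, either way round below 0.25 rad) and (horizontal distance between stick_4 and bed above 0.075 m or angle between the x axis of stick_4 and the x axis of dryer, either way round below 0.25 rad) and (horizontal distance between stick_5 and bed above 0.075 m or angle between the x axis of stick_5 and the x axis of dryer, either way round below 0.25 rad) and (horizontal distance between stick_6 and bed above 0.075 m or angle between the x axis of stick_6 and the x axis of dryer, either way round below 0.25 rad) and distance between any of stick_1, stick_2, stick_3, stick_4, stick_5, stick_6 and seat_1_left below 0.018 m and distance between any of stick_1, stick_2, stick_3, stick_4, stick_5, stick_6 and seat_1_right below 0.018 m and distance between any of stick_1, stick_2, stick_3, stick_4, stick_5, stick_6 and seat_2_left below 0.018 m and distance between any of stick_1, stick_2, stick_3, stick_4, stick_5, stick_6 and seat_2_right below 0.018 m and z of slab_white in the frame of dryer above 0.058 m and (z of each of slab_grey, slab_red, slab_white in the frame of dryer below 0.08 m or z of slab_white in the frame of dryer above 0.08 m) and (z of each of slab_grey, slab_red, slab_white in the frame of dryer below 0.08 m or (distance between any of stick_1, stick_2, stick_3, stick_4, stick_5, stick_6 and seat_3_left below 0.018 m and distance between any of stick_1, stick_2, stick_3, stick_4, stick_5, stick_6 and seat_3_right below 0.018 m))), for 0.3 s.
2. then the dial is turned to the mark with as many dots as there are slabs (((z of each of slab_grey, slab_red, slab_white in the frame of dryer below 0.08 m and value of joint dial between 0.85 and 1.15 rad) or (not (z of each of slab_grey, slab_red, slab_white in the frame of dryer below 0.08 m) and value of joint dial between 1.35 and 1.65 rad))), for 0.3 s.
At the end, for the whole second after the job is handed in: Every slab lies flat at its layer's height (4 mm), centred on the bed within 18 mm and 0.2 rad, marble on top; a stick within 18 mm of both seats of every layer used; sticks over the bed lie across it (0.25 rad). Dial within 0.15 rad of the mark for the number of slabs; all at rest (all of step 1 and ((z of each of slab_grey, slab_red, slab_white in the frame of dryer below 0.08 m and value of joint dial between 0.85 and 1.15 rad) or (not (z of each of slab_grey, slab_red, slab_white in the frame of dryer below 0.08 m) and value of joint dial between 1.35 and 1.65 rad)) and linear speed of each of slab_grey, slab_red, slab_white below 0.02 m/s and velocity of joint dial below 0.1 rad/s); the robot touches nothing.
It fails at once if a bystander rock or the bottle is shifted by more than 25 mm (distance of any of schist_grey, gabbro_dark, bottle_acid from where it was at the start of the episode above 0.025 m).
Of slab_grey, slab_red, slab_white only 2 to 3 are there at a start; the rules pass over those that are not, and their reading is None.
At some moment in a run one of slab_white may be knocked a few centimetres aside while the robot is not near it.
Once in a run the grip may slacken for a moment while it holds something.
It also fails if it takes over 210 s, if anything falls off the work surface, if the arm or the gripper's body presses on something with over 40 N, if the wrist force passes 120 N, or if a joint passes its speed limit or range.

## Working session

There is one attempt and no reset: what is moved stays moved. The work goes in short steps, Python scripts to look and compute and a shell command to move; the robot and the scene stay as the last step left them, time stands still between calls to the robot, and variables do not carry over. Pictures are saved under pics/ and viewed, and the job is handed in when it is done.

```bash
ls; mkdir -p pics; python3 - <<'E'
from cell import bot
import cv2, numpy as np, json
s=bot.read_state(); print({k:np.round(v,3).tolist() for k,v in s.items()})
for n in ["scene","top","wrist"]:
    d=bot.snapshot(n); cv2.imwrite(f"pics/{n}0.png",d["color"][:,:,::-1])
    print(n,{k:np.round(v,4).tolist() for k,v in d.items() if k!="color"})
E
```

```text
pics
{'t': 0.0, 'qpos': [1.204, 0.151, 1.438, 0.0, 1.554, -0.134], 'joint_velocities': [0.001, -0.0, 0.001, 0.0, 0.001, 0.002], 'joint_torque': [-0.001, -71.306, -57.085, -0.0, 0.009, 0.0], 'ee_pos': [0.133, 0.559, 0.242], 'eef_rot': [0.116, 0.993, -0.001, -0.0], 'contact_force': [-0.468, -0.426, 0.558], 'wrist_torque': [0.025, 0.026, 0.006], 'opening': 1.003}
scene {'K': [[440.0827, 0.0, 258.3979], [0.0, 440.0827, 196.764], [0.0, 0.0, 1.0]], 'extrinsics': [[0.8864, -0.4627, 0.0101, -0.4982], [-0.313, -0.6155, -0.7233, 0.2503], [0.3409, 0.638, -0.6904, 0.9953], [0.0, 0.0, 0.0, 1.0]]}
top {'K': [[427.8352, 0.0, 255.921], [0.0, 427.8352, 190.5174], [0.0, 0.0, 1.0]], 'extrinsics': [[0.004, -0.9998, 0.0188, 0.0181], [-0.9955, -0.0058, -0.0946, 0.5717], [0.0947, -0.0183, -0.9953, 1.084], [0.0, 0.0, 0.0, 1.0]]}
wrist {'K': [[294.7793, 0.0, 252.8623], [0.0, 294.7793, 187.347], [0.0, 0.0, 1.0]], 'tool_from_camera': [[-0.0008, -0.9453, -0.3262, 0.0833], [1.0, -0.0007, -0.0002, -0.0001], [-0.0001, -0.3262, 0.9453, -0.1313], [0.0, 0.0, 0.0, 1.0]]}
```

View pics/scene0.png

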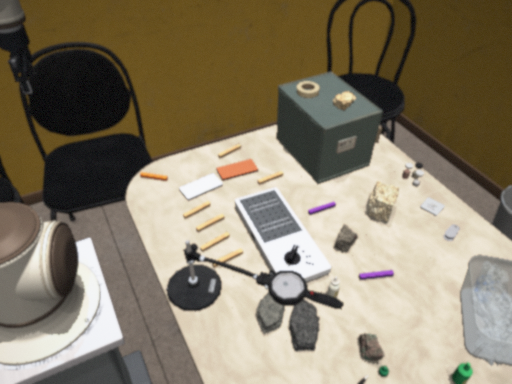

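View pics/top0.png

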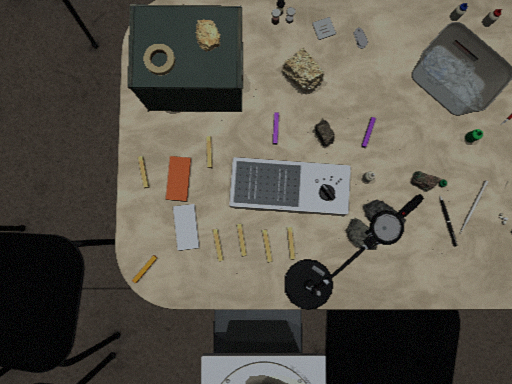

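View pics/wrist0.png

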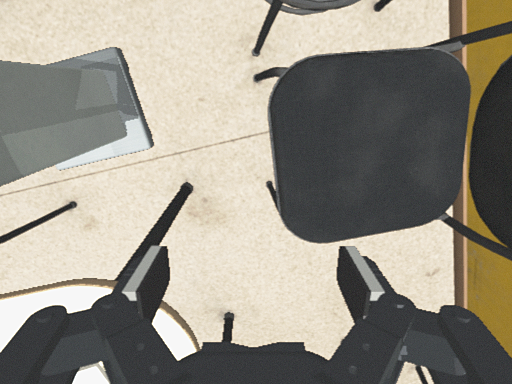

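The scene and top views show two slabs, red at top (178,178) and white at (187,227), with no grey one. In the top view the pale sticks are at (143,172), (209,152), (218,245), (241,240), (267,246) and (292,243). The look-alikes are orange at (145,269) and purple at (276,128) and (369,132). The dryer spans (230–351, 158–215), with its dial at (327,192).

```bash
cat > h.py <<'E'
from cell import bot
import cv2, numpy as np
from scipy.spatial.transform import Rotation as R
def cam(n):
    s=bot.read_state(); d=bot.snapshot(n)
    if n=="wrist":
        T=np.eye(4);T[:3,:3]=R.from_quat(s["eef_rot"]).as_matrix();T[:3,3]=s["ee_pos"]
        wc=T@np.array(d["tool_from_camera"])
    else: wc=np.linalg.inv(np.array(d["extrinsics"]))
    return dict(img=np.ascontiguousarray(d["color"][:,:,::-1]),K=np.array(d["K"]),wc=wc,s=s)
def ray(c,uv):
    v=np.linalg.inv(c["K"])@np.array([uv[0],uv[1],1.]); v=c["wc"][:3,:3]@v
    return c["wc"][:3,3],v/np.linalg.norm(v)
def plane(c,uv,z):
    o,v=ray(c,uv); return o+v*(z-o[2])/v[2]
def tri(c1,p1,c2,p2):
    o1,v1=ray(c1,p1);o2,v2=ray(c2,p2)
    t=np.linalg.lstsq(np.c_[v1,-v2],o2-o1,rcond=None)[0]
    a=o1+t[0]*v1;b=o2+t[1]*v2
    return (a+b)/2,np.linalg.norm(a-b)
def proj(c,X):
    p=np.linalg.inv(c["wc"])@np.r_[X,1]; q=c["K"]@p[:3]; return q[:2]/q[2]
def wrect(c,cnt,z):
    """contour -> world plane points -> minAreaRect: centre, long, short, angle of long axis"""
    P=np.array([plane(c,p,z)[:2] for p in cnt.reshape(-1,2)])
    (cx,cy),(w,h),_=r=cv2.minAreaRect((P*1000).astype(np.float32))
    b=cv2.boxPoints(r); e1=b[1]-b[0];e2=b[2]-b[1]
    e=e1 if np.linalg.norm(e1)>np.linalg.norm(e2) else e2
    return np.round([cx,cy],1),round(max(w,h),1),round(min(w,h),1),round(np.degrees(np.arctan2(e[1],e[0]))%180,1)
def state():
    s=bot.read_state(); print("t %.2f"%s["t"],"pos",np.round(s["ee_pos"],4),"q",np.round(s["qpos"],3),"F",np.round(s["contact_force"],1),"op %.3f"%s["opening"]); return s
def save(c,name,x0=0,x1=512,y0=0,y1=384,k=1):
    cv2.imwrite("pics/"+name,cv2.resize(c["img"][y0:y1,x0:x1],None,fx=k,fy=k,interpolation=cv2.INTER_CUBIC))
def cnts(mask,lo=30,hi=1e9):
    cs,_=cv2.findContours(mask,cv2.RETR_EXTERNAL,cv2.CHAIN_APPROX_NONE)
    return [c for c in cs if lo<cv2.contourArea(c)<hi]
E
python3 - <<'E'
from h import *
t=cam("top"); s=cam("scene")
save(t,"t1.png",115,375,90,305,3); save(s,"s1.png",120,360,130,300,3)
for p in [(143,172),(209,152),(218,245),(145,269),(178,178),(187,227),(235,165),(265,185),(276,128),(100,290),(200,200)]:
    print(p,t["img"][p[1],p[0]],cv2.cvtColor(t["img"],cv2.COLOR_BGR2HSV)[p[1],p[0]])
E
```

```text
(143, 172) [ 80 132 156] [ 21 124 156]
(209, 152) [ 88 141 158] [ 23 113 158]
(218, 245) [ 85 131 157] [ 19 117 157]
(145, 269) [ 38 116 156] [ 20 193 156]
(178, 178) [ 41  73 147] [  9 184 147]
(187, 227) [167 162 158] [107  14 167]
(235, 165) [169 164 159] [105  15 169]
(265, 185) [80 78 73] [99 22 80]
(276, 128) [153  63 119] [139 150 153]
(100, 290) [50 57 63] [16 53 63]
(200, 200) [120 139 149] [ 20  50 149]
```

View pics/t1.png

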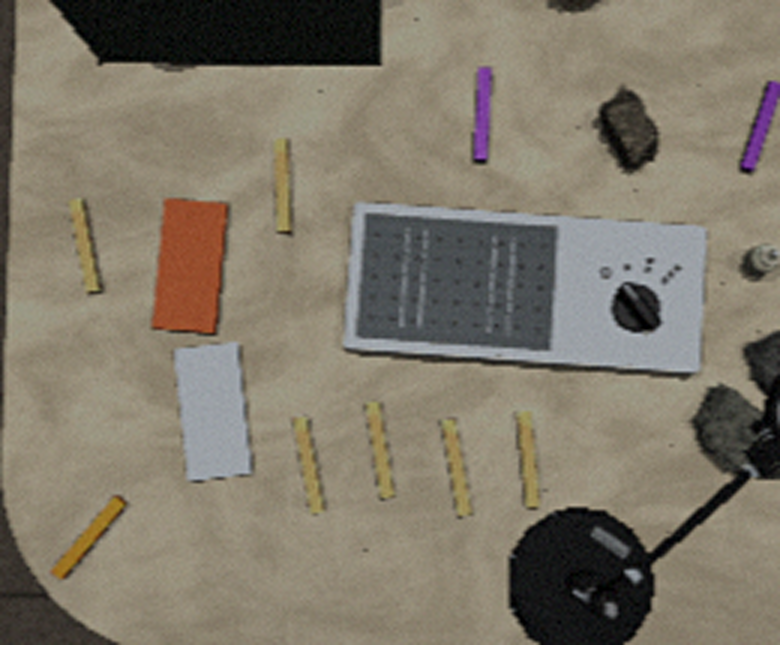

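View pics/s1.png

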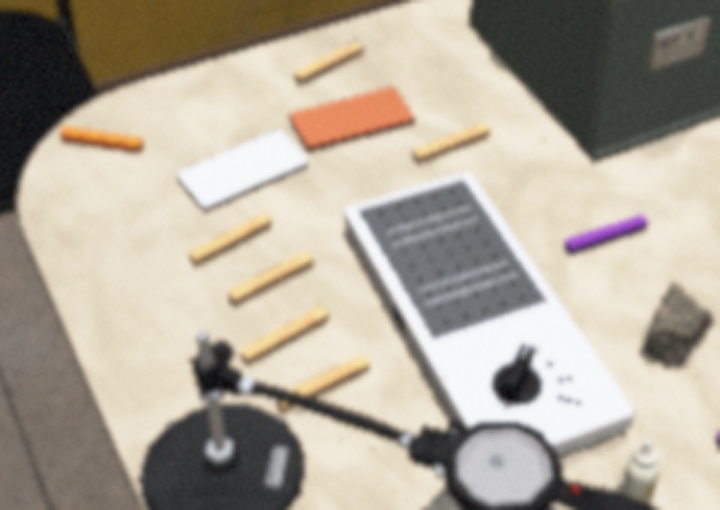

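```bash
cat > meas.py <<'E'
from h import *
def hsv(c): return cv2.cvtColor(cv2.GaussianBlur(c["img"],(3,3),0),cv2.COLOR_BGR2HSV)
def masks(c):
    h=hsv(c); k=np.ones((3,3),np.uint8)
    st=cv2.inRange(h,(15,85,110),(28,165,255)); red=cv2.inRange(h,(3,140,80),(13,255,255))
    wh=cv2.inRange(h,(0,0,140),(180,32,255))
    wh=cv2.inRange(h,(85,0,140),(130,40,255))
    return st,red,wh
if __name__=="__main__":
    for n in ["top","scene"]:
        c=cam(n)
        for nm,m,z,lo in zip(["stick","red","white"],masks(c),[.012,.010,.010],[40,500,500]):
            for q in cnts(m,lo,60000):
                u=cv2.minAreaRect(q)
                zz=.03 if nm=="white" and cv2.contourArea(q)>2000 else z
                M=cv2.moments(q)
                print(n,nm,np.round(u[0],1),cv2.contourArea(q),*wrect(c,q,zz))
E
python3 meas.py
```

```text
top stick [266.9 245.5] 103.5 [429.6  -8.5] 81.5 11.3 10.2
top stick [217.6 244.9] 104.5 [430.7 119.6] 80.0 11.4 11.1
top stick [290.7 243. ] 105.0 [436.2 -70.6] 78.2 11.8 6.2
top stick [241.3 239.6] 102.0 [444.6  58.1] 81.6 11.1 9.2
top stick [142.7 171.4] 105.0 [622.  318.7] 80.1 12.2 13.5
top stick [209.  151.5] 95.0 [676.2 145.4] 77.9 10.6 0.8
top stick [207.5  32.5] 241.5 [1004.3  154.2] 70.8 57.1 0.8
top red [178.1 178.4] 835.0 [604.4 225.5] 113.6 55.0 175.7
top white [263.4 372.2] 671.5 [110.8  -0.6] 177.6 45.9 93.9
top white [263.  369.5] 1756.0 [117.4   0.5] 310.4 66.3 89.9
top white [185.5 226.8] 813.0 [477.5 203.8] 113.3 52.2 7.3
top white [290.  185.2] 5477.0 [585.9 -67.4] 304.9 125.8 86.3
scene stick [230.1 256.2] 67.0 [444.9 -73. ] 61.9 12.1 6.1
scene stick [214.3 241.5] 82.0 [429.5 -11.2] 79.0 12.0 10.8
scene stick [209.5 222.5] 79.0 [444.2  55.5] 79.0 14.0 8.8
scene stick [196.3 209.6] 65.0 [431.5 116.7] 77.0 12.6 12.7
scene stick [269.9 177.4] 50.0 [675.4 142.9] 78.0 13.3 2.8
scene stick [229.1 150.7] 44.5 [621.5 314.9] 78.1 14.4 13.0
scene white [487.  317.5] 3164.5 [ 871.7 -483.2] 233.7 101.2 39.8
scene white [ 97.9 297.6] 1719.5 [129.  -14.2] 323.1 91.7 78.7
scene white [280.3 235.3] 4016.5 [584.8 -69.8] 306.7 125.5 86.3
```

```bash
cat > go.py <<'E'
from h import *
import sys
def go(x,y,z,psi,turn=None):
    """mm, deg: shift in tool axes + rotvec to a tool-down pose with jaw axis at psi"""
    s=bot.read_state(); Rt=R.from_quat(s["eef_rot"]).as_matrix(); p=s["ee_pos"]*1 if hasattr(s["ee_pos"],'shape') else np.array(s["ee_pos"])
    d=Rt.T@(np.array([x,y,z])-np.array(p)*1000)
    a=np.radians(psi); Y=np.array([np.cos(a),np.sin(a),0]);Z=np.array([0,0,-1.]);X=np.cross(Y,Z)
    rv=R.from_matrix(Rt.T@np.c_[X,Y,Z]).as_rotvec(degrees=True)
    cur=np.degrees(np.arctan2(Rt[1,1],Rt[0,1]))
    print("shift",np.round(d,1),"rot",np.round(rv,1),"rows>=",int(np.ceil(max(np.linalg.norm(d)/50,np.linalg.norm(rv)/8.59))),"psi now %.1f"%cur,"tilt %.2f"%np.degrees(np.arccos(-Rt[2,2])))
if __name__=="__main__":
    state(); go(*map(float,sys.argv[1:5]))
E
python3 go.py 450 60 260 90
python3 - <<'E'
from h import *
# magnifier heights: triangulate lens centre & stand top & arm joint
t=cam("top"); s=cam("scene")
for n,a,b in [("lens",(387,227),(289,287)),("base",(309,284),(194,287)),("joint",(372,230),(265,280)),("standtop",(314,283),(192,250)),("dialtip",(327,192),(292,254)),("bottle",(368,177),(334,284))]:
    print(n,*[np.round(v*1000) for v in tri(t,a,s,b)])
E
```

```text
t 0.35 pos [0.1326 0.5594 0.2422] q [ 1.204  0.151  1.438 -0.     1.554 -0.134] F [0.2 0.5 0.6] op 1.001
shift [-424.  -412.7  -17.7] rot [ -0.   -0.  -13.3] rows>= 12 psi now 76.7 tilt 0.02
lens [ 479. -286.  131.] 3.0
base [ 331. -118.   12.] 0.0
joint [ 460. -248.  122.] 23.0
standtop [ 345. -111.  133.] 7.0
dialtip [ 567. -161.   48.] 1.0
bottle [ 611. -271.   36.] 7.0
```

```bash
python3 -m crank '[-424,-413,-18,0,0,-13.3,1,-424,-413,-18,0,0,-13.3,1,-424,-413,-18,0,0,-13.3,1,-424,-413,-18,0,0,-13.3,1,-424,-413,-18,0,0,-13.3,1,-424,-413,-18,0,0,-13.3,1,-424,-413,-18,0,0,-13.3,1,-424,-413,-18,0,0,-13.3,1,-424,-413,-18,0,0,-13.3,1,-424,-413,-18,0,0,-13.3,1,-424,-413,-18,0,0,-13.3,1,-424,-413,-18,0,0,-13.3,1,-424,-413,-18,0,0,-13.3,1,-424,-413,-18,0,0,-13.3,1,-424,-413,-18,0,0,-13.3,1,-424,-413,-18,0,0,-13.3,1,-424,-413,-18,0,0,-13.3,0.5,-424,-413,-18,0,0,-13.3,0.5,-424,-413,-18,0,0,-13.3,0.5,-424,-413,-18,0,0,-13.3,0.5]'
python3 - <<'E'
from h import *
state()
c=cam("wrist"); save(c,"w1.png",k=1.5)
E
```

```text
t: 2.45
ee_pos: [0.4499, 0.06, 0.2603]
eef_rot: [0.0, 1.0, -0.0, 0.0]
contact_force: [-0.3, 0.1, -0.1]
opening: 0.498
t 2.45 pos [0.4499 0.06   0.2603] q [-0.037 -0.111  1.668 -0.     1.585 -1.608] F [-0.3  0.1 -0.1] op 0.498
```

View pics/w1.png

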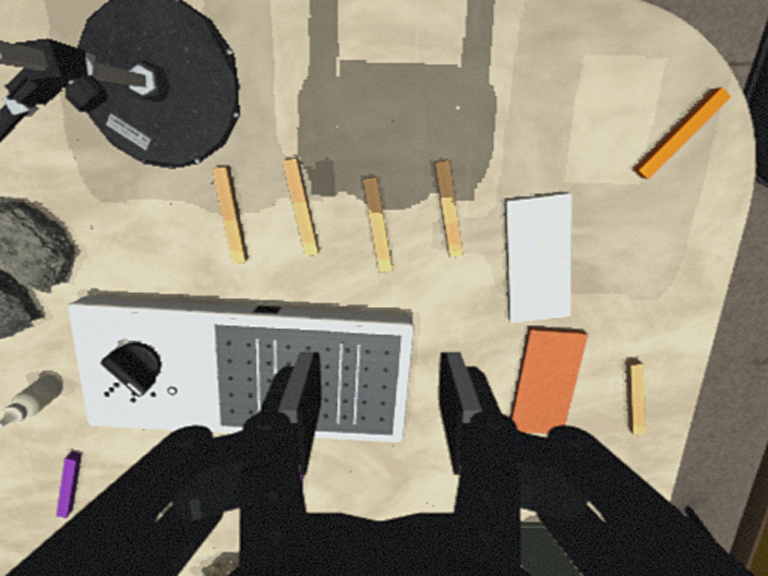

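The wrist view (shown at 1.5x) has the four near sticks at about (229,215), (301,205), (378,224) and (449,209), and the white slab at (540,257). Red is at (550,380), the bed spans (215–400, 325–435), and the dial is at (133,368) pointing to the ring.

```bash
python3 - <<'E'
from h import *
from meas import masks,hsv
w=cam("wrist"); t=cam("top"); s=cam("scene")
h=hsv(w)
st=cv2.inRange(h,(13,95,60),(28,175,255)); 
wt=[]
for q in cnts(st,150,3000):
    u=cv2.minAreaRect(q); 
    if min(u[1])<25: wt.append(u[0]); print("W stick",np.round(u[0],1),*wrect(w,q,.012))
red=cv2.inRange(h,(3,140,60),(13,255,255))
for q in cnts(red,800): print("W red",*wrect(w,q,.01))
wh=cv2.inRange(h,(0,0,150),(180,35,255)) 
wh=cv2.inRange(h,(85,0,130),(135,45,255))
for q in cnts(wh,1500): print("W wh",np.round(cv2.minAreaRect(q)[0],1),*wrect(w,q,.03 if cv2.contourArea(q)>10000 else .01))
# heights by triangulating with scene & wrist
for q in cnts(masks(s)[0],40,400):
    u=cv2.minAreaRect(q)[0]
    best=min([tri(w,p,s,u) for p in wt],key=lambda r:r[1]); print("tri W-S",np.round(best[0]*1000,1),round(best[1]*1000,1))
# bed dark rectangle in wrist and top: white-lines centre
for n,c in [("w",w),("t",t),("s",s)]:
    hh=hsv(c); d=cv2.inRange(hh,(80,0,40),(135,60,125 if n!="t" else 110))
    d=cv2.morphologyEx(d,cv2.MORPH_CLOSE,np.ones((5,5),np.uint8))
    for q in cnts(d,900,40000):
        r=wrect(c,q,.03); 
        if abs(r[1]-168)<20: print("bed",n,*r)
E
```

```text
W stick [423.6 264.4] [620.8 315.1] 88.5 14.3 12.7
W stick [251.2 148.4] [445.2  57.8] 81.8 11.6 9.5
W stick [153.1 142.2] [436.9 -69.6] 81.7 13.7 5.6
W stick [298.5 137.7] [431.5 118.7] 81.4 12.0 11.2
W stick [200.4 136.6] [430.1  -7.8] 81.3 12.4 10.5
W red [605.1 224.2] 116.4 55.6 175.7
W wh [158.  249.7] [599.  -74.7] 320.0 131.3 86.2
W wh [358.7 172. ] [479.5 202.3] 110.9 52.8 7.0
tri W-S [440.1 -71.4   8.9] 7.7
tri W-S [428.2  -8.1  10.9] 1.1
tri W-S [444.1  57.4   9.7] 0.6
tri W-S [430.1 118.5  10.9] 0.2
tri W-S [ 987.8  684.7 -536.1] 3.5
tri W-S [474.  -25.5 467.9] 281.2
bed w [596.5  -9. ] 165.4 116.1 86.3
bed t [586.7  -7.7] 166.2 113.6 86.3
bed t [ 878.8 -492.5] 179.1 134.1 49.9
```

```bash
python3 - <<'E'
from h import *
w=cam("wrist"); t=cam("top"); s=cam("scene")
P=[plane(t,(a/3+115-.33,b/3+90-.33),.03)[:2]*1000 for a,b in [(365,214),(557,227),(550,349),(356,336)]]
print(np.round(P),np.round(np.mean(P,0),1))
save(w,"w2.png",130,290,200,300,5); save(s,"s2.png",225,335,180,285,6)
E
```

```text
[[648.  72.]
 [638. -95.]
 [532. -88.]
 [542.  79.]] [590.   -7.8]
```

View pics/w2.png

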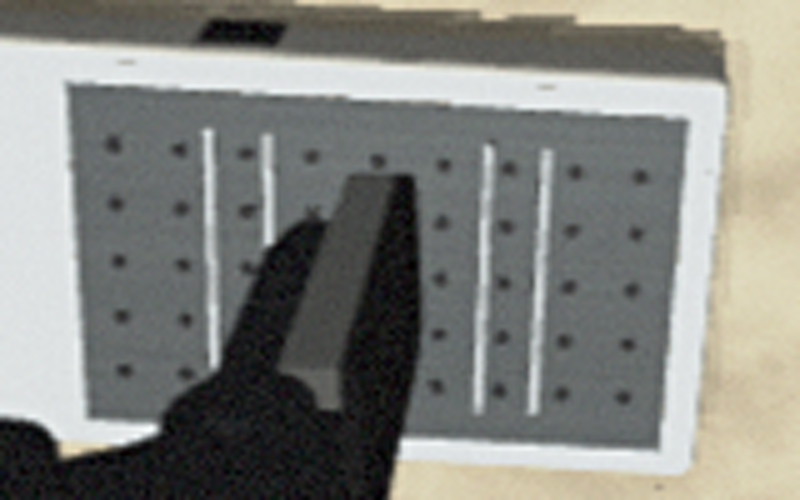

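View pics/s2.png

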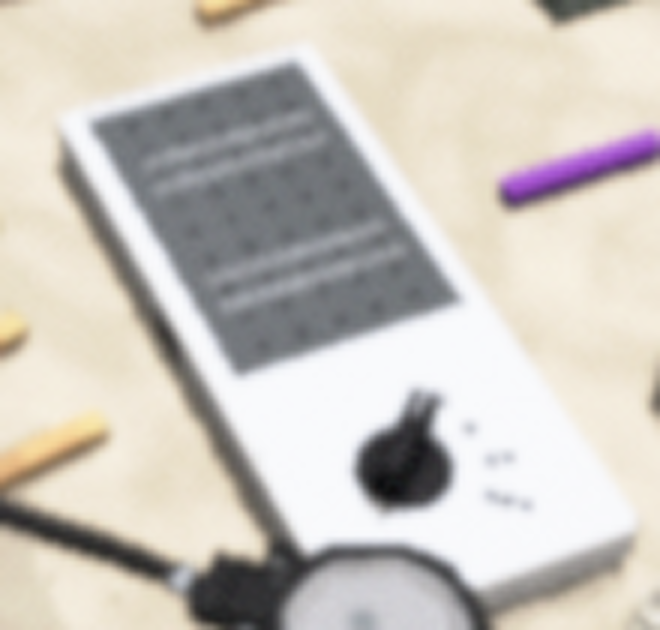

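```bash
python3 - <<'E'
from h import *
w=cam("wrist"); s=cam("scene")
W=np.array([(68,83),(690,119),(660,450),(88,415)])/5+[130,200]-.4
S=np.array([(240,373),(93,122),(300,62),(462,298)])/6+[225,180]-.4
P=np.array([plane(w,p,.03)*1000 for p in W]); print(np.round(P[:,:2]),P.mean(0).round(1))
Q=np.array([plane(s,p,.03)*1000 for p in S]); print(np.round(Q[:,:2]),Q.mean(0).round(1))
for a,b in zip(W,S): print(*[np.round(v*1000,1) for v in tri(w,a,s,b)])
E
```

```text
[[532. -88.]
 [543.  79.]
 [651.  72.]
 [638. -95.]] [591.2  -8.   30. ]
[[535. -84.]
 [546.  79.]
 [651.  72.]
 [640. -90.]] [593.1  -5.9  30. ]
[532.4 -87.   33.1] 2.9
[545.   79.3  29.3] 2.8
[650.9  71.9  29.9] 0.2
[636.9 -93.8  33.7] 2.1
```

```bash
python3 go.py 431 119 60 101
```

```text
t 2.90 pos [0.45   0.0598 0.2603] q [-0.038 -0.111  1.668 -0.     1.585 -1.608] F [-0.6 -0.4  0.7] op 0.501
shift [ 19.   59.2 200.3] rot [ -0.  -0. -11.] rows>= 5 psi now 90.0 tilt 0.01
```

```bash
python3 -m crank '[19,59,200,0,0,-11,0.4,19,59,200,0,0,-11,0.4,19,59,200,0,0,-11,0.4,19,59,200,0,0,-11,0.4,19,59,200,0,0,-11,0.4,19,59,200,0,0,-11,0.4,19,59,200,0,0,-11,0.4]'
python3 - <<'E'
from h import *
state(); c=cam("wrist"); save(c,"w3.png",k=1.5)
E
```

```text
t: 3.6
ee_pos: [0.4324, 0.1185, 0.0624]
eef_rot: [-0.096, 0.995, -0.0, 0.001]
contact_force: [-0.0, -0.2, 0.5]
opening: 0.398
t 3.60 pos [0.4324 0.1185 0.0624] q [ 0.096  0.024  1.958 -0.     1.157 -1.666] F [-0.  -0.2  0.5] op 0.398
```

View pics/w3.png

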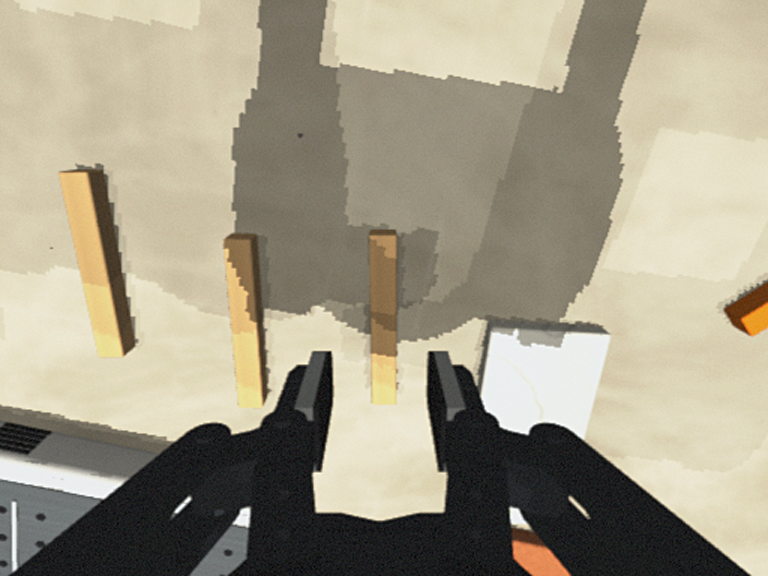

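The target stick is central between the pads at about (383,315), parallel to them, and clear of the white slab on the right. I'll go down and close.

```bash
python3 -m crank '[0,0,25,0,0,0,0.4,0,0,48,0,0,0,0.4,0,0,48,0,0,0,0.4,0,0,48,0,0,0,0.4,0,0,48,0,0,0,0,0,0,48,0,0,0,0,0,0,48,0,0,0,0,0,0,48,0,0,0,0,0,0,48,0,0,0,0,0,0,48,0,0,0,0,0,0,48,0,0,0,0]'
python3 go.py 593 30 110 86.3
```

```text
t: 4.75
ee_pos: [0.432, 0.1188, 0.014]
eef_rot: [-0.096, 0.995, -0.0, 0.001]
contact_force: [-3.4, -0.9, 12.6]
opening: 0.115
t 4.75 pos [0.432  0.1188 0.014 ] q [ 0.096  0.091  2.003 -0.     1.045 -1.666] F [-3.4 -0.9 12.6] op 0.115
shift [-141.4 -117.8  -95.6] rot [-0.   0.1 14.7] rows>= 5 psi now 101.0 tilt 0.14
```

```bash
python3 -m crank '[0,0,-50,0,0,0,0,0,0,-96,0,0,0,0,-141,-118,-96,0,0,14.7,0,-141,-118,-96,0,0,14.7,0,-141,-118,-96,0,0,14.7,0,-141,-118,-96,0,0,14.7,0,-141,-118,-96,0,0,14.7,0,-141,-118,-96,0,0,14.7,0,-141,-118,-96,0,0,14.7,0]'
python3 - <<'E'
from h import *
state(); c=cam("wrist"); save(c,"w4.png",k=1.5)
E
python3 go.py 593.2 30 70 86.3
```

```text
t: 5.65
ee_pos: [0.5913, 0.0302, 0.1088]
eef_rot: [0.032, 0.999, 0.0, 0.0]
contact_force: [-0.4, -0.9, -0.3]
opening: 0.125
t 5.65 pos [0.5913 0.0302 0.1088] q [-0.079  0.264  1.577  0.     1.3   -1.585] F [-0.4 -0.9 -0.3] op 0.125
t 5.70 pos [0.5913 0.0303 0.1089] q [-0.079  0.264  1.578 -0.     1.3   -1.585] F [-0.3 -1.1  0.1] op 0.113
shift [-1.9 -0.2 38.9] rot [-0.  0. -0.] rows>= 1 psi now 86.3 tilt 0.02
```

View pics/w4.png

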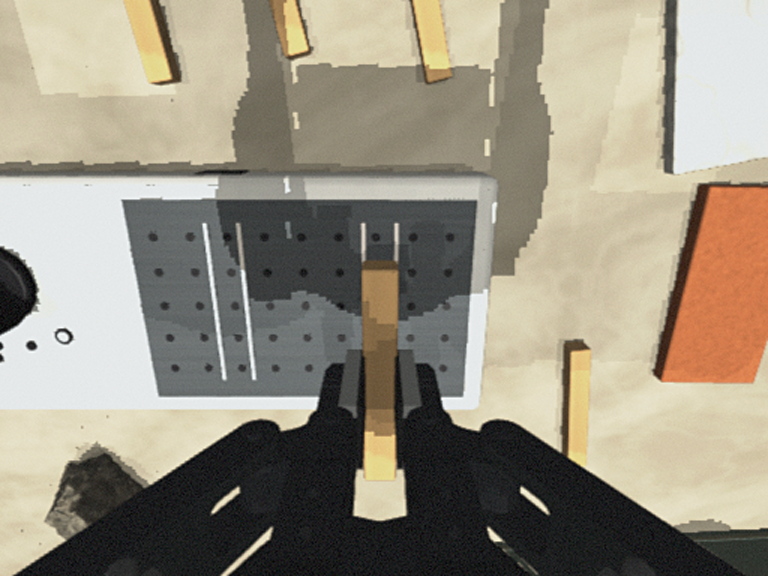

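Stick held, square to the white line pair (columns 363 and 397). I'll check its offset along its length before lowering.

```bash
python3 - <<'E'
from h import *
c=cam("wrist")
for p in [(380,262),(380,479)]: print(plane(c,np.array(p)/1.5-.17,.107)*1000)
for p in [(363,223),(397,223)]: print(plane(c,np.array(p)/1.5-.17,.030)*1000)
E
python3 go.py 593.2 30 70 86.3
```

```text
[547.59564525  33.0212495  107.        ]
[632.67418422  27.48047516 107.        ]
[550.41219012  24.70309494  30.        ]
[551.47989313  41.02325738  30.        ]
t 5.75 pos [0.5913 0.0303 0.1089] q [-0.079  0.264  1.578 -0.     1.3   -1.585] F [ 0.6 -0.4 -0.8] op 0.118
shift [-1.9 -0.2 38.9] rot [-0.  0.  0.] rows>= 1 psi now 86.3 tilt 0.03
```

```bash
python3 -m crank '[-2,0,40,0,0,0,0,-2,0,55,0,0,0,0,-2,0,64,0,0,0,0,-2,0,64,0,0,0,0,-2,0,64,0,0,0,0]'; python3 -m crank '[0,0,0,0,0,0,0.35,0,0,0,0,0,0,0.35,0,0,0,0,0,0,0.35,0,0,0,0,0,0,0.35,0,0,-40,0,0,0,0.35,0,0,-80,0,0,0,0.35,0,0,-80,0,0,0,0.35]'
python3 go.py 430 -8 70 100.4
```

```text
t: 6.25
ee_pos: [0.594, 0.0297, 0.045]
eef_rot: [0.033, 0.999, -0.0, 0.0]
contact_force: [0.5, 0.1, 0.9]
opening: 0.118
t: 6.95
ee_pos: [0.596, 0.0295, 0.1298]
eef_rot: [0.033, 0.999, -0.0, 0.004]
contact_force: [1.2, 0.6, 0.7]
opening: 0.35
t 6.95 pos [0.596  0.0295 0.1298] q [-0.08   0.251  1.548 -0.     1.334 -1.585] F [1.2 0.6 0.7] op 0.350
shift [163.6 -48.2  58.6] rot [ -0.1   0.4 -14.1] rows>= 4 psi now 86.3 tilt 0.44
```

Next, stick C at (430,-8). I'll hover, then descend and close at a slightly higher z of 16.

```bash
python3 -m crank '[164,-48,45,0,0.4,-14.1,0.35,164,-48,45,0,0.4,-14.1,0.35,164,-48,45,0,0.4,-14.1,0.35,164,-48,45,0,0.4,-14.1,0.35,164,-48,45,0,0.4,-14.1,0.35,164,-48,45,0,0.4,-14.1,0.35,164,-48,45,0,0.4,-14.1,0.35]'
python3 - <<'E'
from h import *
state(); c=cam("wrist"); save(c,"w5.png",k=1.5)
E
python3 go.py 430 -8 16 100.4
```

```text
t: 7.65
ee_pos: [0.428, -0.0076, 0.0797]
eef_rot: [-0.09, 0.996, -0.0, -0.003]
contact_force: [0.5, -0.1, 0.1]
opening: 0.347
t 7.65 pos [ 0.428  -0.0076  0.0797] q [-0.197 -0.035  1.977 -0.002  1.206 -1.948] F [ 0.5 -0.1  0.1] op 0.347
t 7.70 pos [ 0.428  -0.0076  0.0796] q [-0.197 -0.035  1.977 -0.002  1.206 -1.948] F [0.4 0.8 0.1] op 0.358
shift [-2.3 -0.8 63.6] rot [ 0.  -0.4 -0. ] rows>= 2 psi now 100.4 tilt 0.37
```

View pics/w5.png

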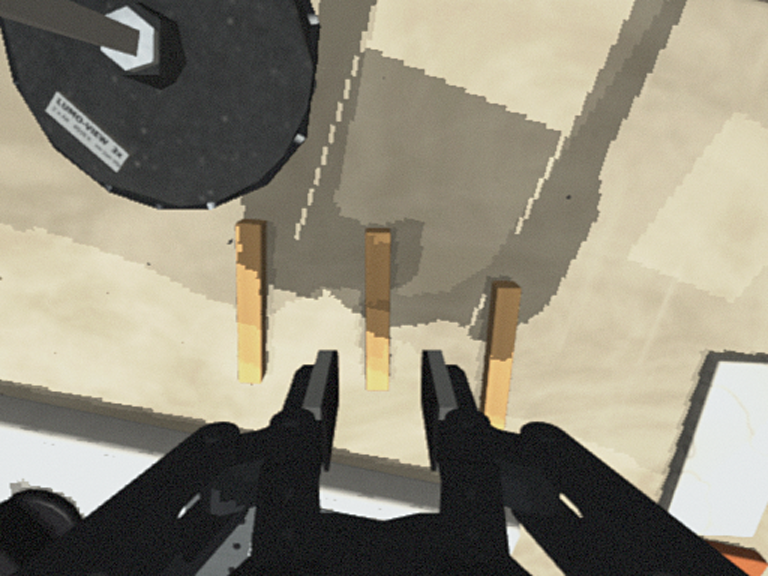

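Stick C is centred at (377,310), between the pads and clear of its neighbours.

```bash
python3 -m crank '[-2,-1,35,0,-0.4,0,0.35,-2,-1,63,0,-0.4,0,0.35,-2,-1,63,0,-0.4,0,0.35,-2,-1,63,0,-0.4,0,0.35,-2,-1,63,0,-0.4,0,0,-2,-1,63,0,-0.4,0,0,-2,-1,63,0,-0.4,0,0,-2,-1,63,0,-0.4,0,0,-2,-1,63,0,-0.4,0,0,-2,-1,63,0,-0.4,0,0]'
python3 go.py 588.3 -45.7 110 86.3
```

```text
t: 8.7
ee_pos: [0.4298, -0.0084, 0.0179]
eef_rot: [-0.09, 0.996, 0.0, 0.001]
contact_force: [-1.2, 1.2, 6.4]
opening: 0.113
t 8.70 pos [ 0.4298 -0.0084  0.0179] q [-2.000e-01  4.800e-02  2.040e+00  1.000e-03  1.051e+00 -1.952e+00] F [-1.2  1.2  6.4] op 0.113
shift [-149.4  -65.3  -91.7] rot [ 0.   0.1 14.1] rows>= 4 psi now 100.4 tilt 0.14
```

```bash
python3 -m crank '[0,0,-50,0,0,0,0,0,0,-92,0,0,0,0,-149,-65,-92,0,0,14.1,0,-149,-65,-92,0,0,14.1,0,-149,-65,-92,0,0,14.1,0,-149,-65,-92,0,0,14.1,0,-149,-65,-92,0,0,14.1,0,-149,-65,-92,0,0,14.1,0,-149,-65,-92,0,0,14.1,0,-149,-65,-92,0,0,14.1,0]'
python3 - <<'E'
from h import *
state(); c=cam("wrist"); save(c,"w6.png",k=1.5)
E
python3 go.py 588.3 -45.7 70 86.3
```

```text
t: 9.7
ee_pos: [0.5864, -0.0452, 0.1089]
eef_rot: [0.032, 0.999, 0.0, 0.0]
contact_force: [0.5, 0.2, -0.4]
opening: 0.11
t 9.70 pos [ 0.5864 -0.0452  0.1089] q [-2.080e-01  2.560e-01  1.587e+00  1.000e-03  1.298e+00 -1.714e+00] F [ 0.5  0.2 -0.4] op 0.110
t 9.75 pos [ 0.5865 -0.0453  0.1089] q [-2.080e-01  2.560e-01  1.587e+00  1.000e-03  1.298e+00 -1.714e+00] F [-0.8 -0.2  0.5] op 0.109
shift [-1.8 -0.3 38.9] rot [ 0.  0. -0.] rows>= 1 psi now 86.3 tilt 0.05
```

View pics/w6.png

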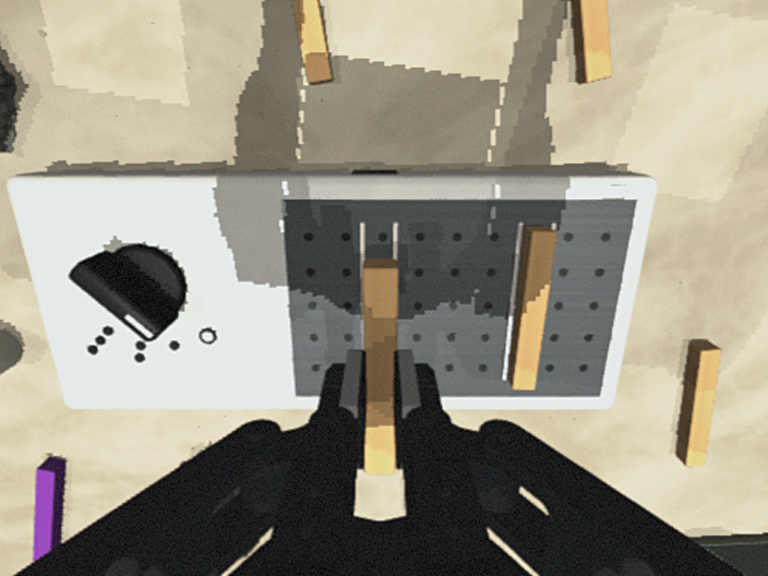

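The first stick sits on the left pair at (533,305), and the second hangs square over the right pair.

```bash
python3 -m crank '[-2,0,40,0,0,0,0,-2,0,52,0,0,0,0,-2,0,60,0,0,0,0,-2,0,60,0,0,0,0,-2,0,60,0,0,0,0]'; python3 -m crank '[0,0,0,0,0,0,0.35,0,0,0,0,0,0,0.35,0,0,0,0,0,0,0.35,0,0,0,0,0,0,0.35,0,0,-40,0,0,0,0.5,0,0,-80,0,0,0,0.8,0,0,-90,0,0,0,1,0,0,-90,0,0,0,1]'
python3 go.py 605 225 110 85.7
```

```text
t: 10.25
ee_pos: [0.5893, -0.0456, 0.0491]
eef_rot: [0.033, 0.999, 0.0, 0.0]
contact_force: [-0.3, 0.0, -1.0]
opening: 0.112
t: 11.05
ee_pos: [0.5898, -0.0458, 0.1401]
eef_rot: [0.033, 0.999, 0.0, 0.002]
contact_force: [1.0, 0.6, 0.1]
opening: 0.978
t 11.05 pos [ 0.5898 -0.0458  0.1401] q [-2.080e-01  2.370e-01  1.545e+00  1.000e-03  1.357e+00 -1.714e+00] F [1.  0.6 0.1] op 0.978
shift [  2.6 271.2  30.1] rot [0.  0.2 0.6] rows>= 6 psi now 86.3 tilt 0.18
```

```bash
python3 -m crank '[3,271,30,0,0,0.6,1,3,271,30,0,0,0.6,1,3,271,30,0,0,0.6,1,3,271,30,0,0,0.6,1,3,271,30,0,0,0.6,1,3,271,30,0,0,0.6,1,3,271,30,0,0,0.6,1,3,271,30,0,0,0.6,1,3,271,30,0,0,0.6,1,3,271,30,0,0,0.6,1,3,271,30,0,0,0.6,1]'
python3 - <<'E'
from h import *
state(); c=cam("wrist"); save(c,"w7.png",k=1.5)
E
python3 go.py 604.7 224.9 70 85.7; python3 meas.py | grep -v "scene white"
```

```text
t: 12.15
ee_pos: [0.6039, 0.2241, 0.1085]
eef_rot: [0.038, 0.999, 0.0, -0.0]
contact_force: [0.7, -0.0, -0.0]
opening: 0.999
t 12.15 pos [0.6039 0.2241 0.1085] q [ 2.360e-01  3.660e-01  1.444e+00  1.000e-03  1.332e+00 -1.258e+00] F [ 0.7 -0.  -0. ] op 0.999
t 12.20 pos [0.6039 0.2243 0.1086] q [ 2.360e-01  3.660e-01  1.444e+00  1.000e-03  1.332e+00 -1.258e+00] F [ 0.  -0.  -0.1] op 1.003
shift [-0.8  0.6 38.6] rot [ 0.   0.  -0.1] rows>= 1 psi now 85.6 tilt 0.04
top stick [290.7 243.5] 108.0 [435.1 -70.6] 80.5 12.1 6.2
top stick [241.2 239.6] 103.5 [444.6  58.3] 81.6 11.5 9.2
top stick [281.8 183.5] 90.0 [592.2 -47.5] 82.8 10.6 176.9
top stick [252.5 182. ] 92.5 [595.6  29.6] 80.4 11.1 176.2
top stick [209.  151.5] 95.5 [676.2 145.4] 77.9 10.6 0.8
top stick [207.5  32.5] 237.0 [1004.3  154.2] 70.8 57.1 0.8
top white [283.  369.5] 909.5 [117.3 -50.2] 209.0 66.3 89.9
top white [290.  185.2] 5470.0 [586.1 -67.4] 304.6 125.9 86.2
top white [ 97.3 199. ] 1297.5 [550.4 435.4] 316.6 32.4 9.9
top white [130.8 142.4] 1200.5 [699.5 352.5] 158.4 59.9 103.1
top white [177.3 180.7] 1297.5 [599.9 228. ] 319.0 33.9 12.1
scene stick [229.9 256.3] 63.5 [444.1 -73.1] 60.2 12.1 6.1
scene stick [275.9 221.7] 93.0 [603.1 -22.5] 81.4 15.4 177.0
scene stick [209.4 222.8] 72.0 [443.3  54.5] 76.9 12.5 8.8
scene stick [263.3 202.9] 93.0 [606.6  56.3] 84.0 17.0 175.9
scene stick [270.  177.5] 47.0 [675.4 142.3] 78.1 13.0 4.0
scene stick [228.2 150.9] 46.5 [619.1 314.4] 73.3 16.3 15.2
scene stick [302.   77.4] 51.0 [1079.5  614.2] 211.7 15.3 0.2
```

View pics/w7.png

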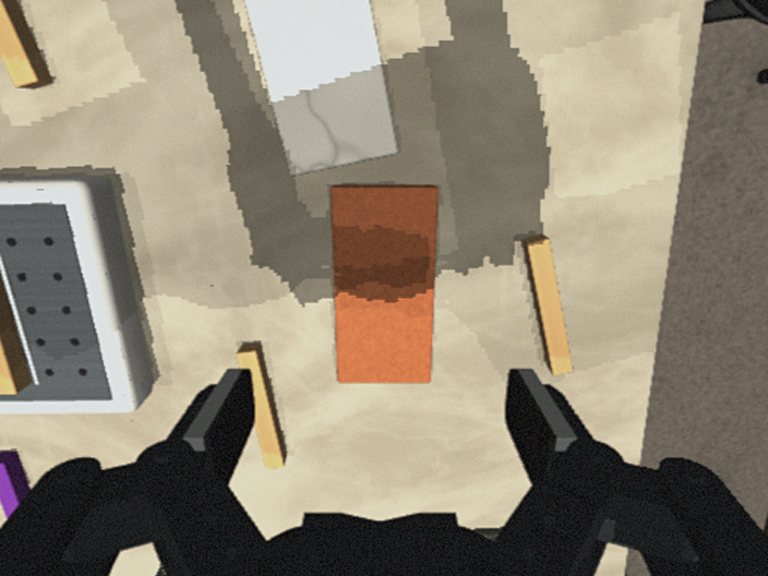

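```bash
python3 - <<'E'
from h import *
from meas import hsv
c=cam("wrist"); h=hsv(c); m=cv2.inRange(h,(3,140,40),(13,255,255))
for q in cnts(m,1500): print(*wrect(c,q,.01))
E
python3 go.py 605 225.5 10 85.7
```

```text
[605.8 226.2] 114.6 54.2 175.6
t 12.35 pos [0.6038 0.2247 0.1086] q [ 2.360e-01  3.660e-01  1.443e+00  1.000e-03  1.332e+00 -1.258e+00] F [1.1 0.1 0.1] op 1.000
shift [-1.1  0.8 98.6] rot [ 0.  -0.  -0.1] rows>= 2 psi now 85.6 tilt 0.05
```

Red slab is square between the pads, centre measured at (605.8, 226.2). I'll descend with 0.85 opening and close on it.

```bash
python3 -m crank '[-1,1,45,0,0,0,0.85,-1,1,80,0,0,0,0.85,-1,1,100,0,0,0,0.85,-1,1,100,0,0,0,0.85,-1,1,100,0,0,0,0.85]'; python3 -m crank '[0,0,0,0,0,0,0.5,0,0,0,0,0,0,0.5,0,0,0,0,0,0,0.5,0,0,0,0,0,0,0.4,0,0,0,0,0,0,0.4,0,0,0,0,0,0,0.4]'; python3 - <<'E'
from h import *
state(); c=cam("wrist"); save(c,"w8.png",k=1.5)
E
```

```text
t: 12.85
ee_pos: [0.6051, 0.2261, 0.0092]
eef_rot: [0.038, 0.999, 0.0, 0.0]
contact_force: [0.9, -0.8, 0.4]
opening: 0.85
t: 13.45
ee_pos: [0.6057, 0.2263, 0.0108]
eef_rot: [0.038, 0.999, 0.001, 0.001]
contact_force: [-2.0, -0.5, 9.6]
opening: 0.629
t 13.45 pos [0.6057 0.2263 0.0108] q [ 2.380e-01  4.610e-01  1.525e+00  1.000e-03  1.152e+00 -1.257e+00] F [-2.  -0.5  9.6] op 0.629
```

View pics/w8.png

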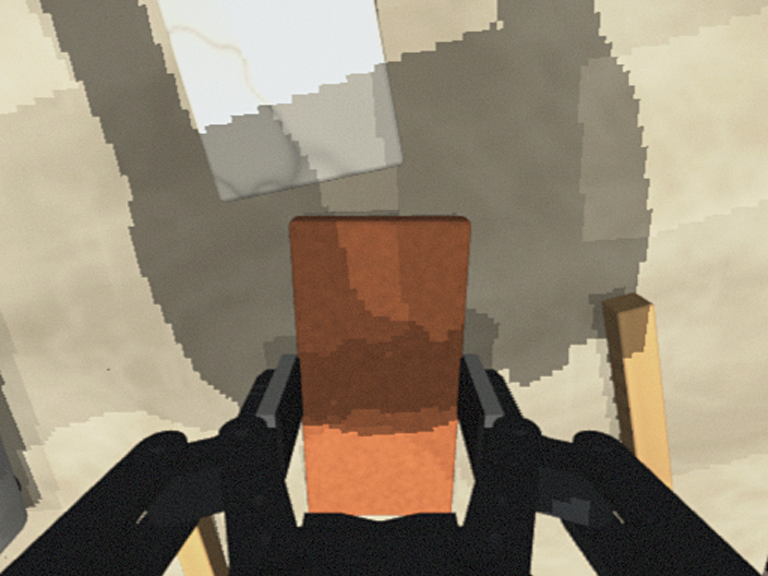

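```bash
python3 -m crank '[0,0,0,0,0,0,0.3,0,0,-10,0,0,0,0.3,0,0,-40,0,0,0,0.3,0,0,-80,0,0,0,0.3,0,0,-120,0,0,0,0.3,0,0,-120,0,0,0,0.3]';  python3 go.py 591 -8 125 -3.7
```

```text
t: 14.1
ee_pos: [0.6071, 0.2266, 0.136]
eef_rot: [0.038, 0.999, 0.002, 0.005]
contact_force: [0.2, 0.1, -1.4]
opening: 0.631
t 14.10 pos [0.6071 0.2266 0.136 ] q [ 2.380e-01  3.470e-01  1.410e+00  1.000e-03  1.374e+00 -1.257e+00] F [ 0.2  0.1 -1.4] op 0.631
shift [  -1.6 -235.1   10.2] rot [ 0.6  0.2 89.4] rows>= 11 psi now 85.7 tilt 0.57
```

```bash
python3 -m crank '[0,-20,5,0,0,8,0.3,0,-45,10,0,0,16,0.3,0,-70,10,0,0,24,0.3,0,-95,10,0,0,32,0.3,0,-120,10,0,0,40,0.3,0,-145,10,0,0,48,0.3,0,-170,10,0,0,56,0.3,0,-190,10,0,0,64,0.3,0,-210,10,0,0,72,0.3,0,-225,10,0,0,80,0.3,-1,-235,10,0,0,86,0.3,-1,-235,10,0,0,89.4,0.3,-1,-235,10,0,0,89.4,0.3,-1,-235,10,0,0,89.4,0.3,-1,-235,10,0,0,89.4,0.3]'
python3 - <<'E'
from h import *
state(); c=cam("wrist"); save(c,"w9.png",k=1.5)
E
python3 go.py 591 -8 70 -3.7
```

```text
t: 15.6
ee_pos: [0.588, -0.0082, 0.1185]
eef_rot: [0.729, 0.684, 0.0, -0.0]
contact_force: [0.1, -0.2, -1.7]
opening: 0.631
t 15.60 pos [ 0.588  -0.0082  0.1185] q [-1.450e-01  2.480e-01  1.577e+00  1.000e-03  1.317e+00 -8.200e-02] F [ 0.1 -0.2 -1.7] op 0.631
t 15.65 pos [ 0.588  -0.0082  0.1184] q [-1.450e-01  2.480e-01  1.577e+00  1.000e-03  1.317e+00 -8.200e-02] F [-0.2 -0.1 -1.4] op 0.631
shift [ 0.4  3.  48.4] rot [-0.  -0.   0.1] rows>= 1 psi now -3.6 tilt 0.04
```

View pics/w9.png

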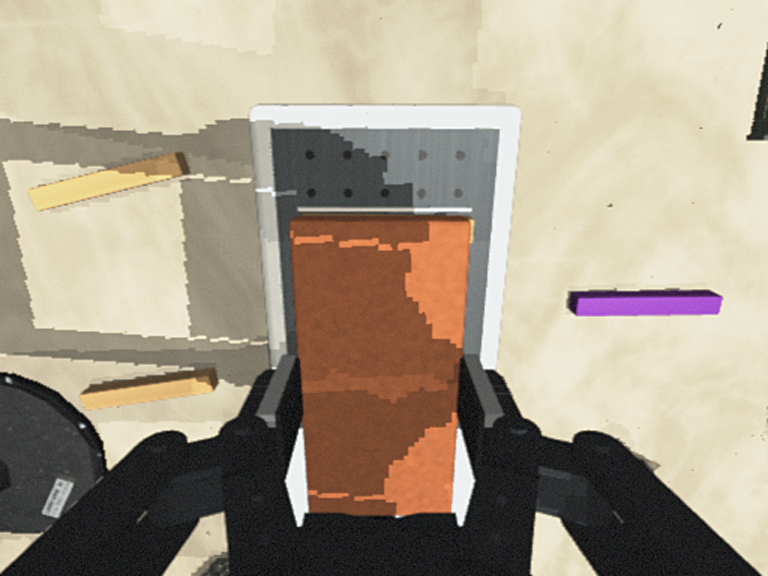

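```bash
python3 -m crank '[0,3,30,0,0,0,0.3,0,3,50,0,0,0,0.3,0,3,60,0,0,0,0.3,0,3,64,0,0,0,0.3,0,3,64,0,0,0,0.3,0,3,64,0,0,0,0.3]'; python3 go.py 591 -8 54 -3.7
```

```text
t: 16.25
ee_pos: [0.5915, -0.0086, 0.0553]
eef_rot: [0.73, 0.684, 0.001, 0.0]
contact_force: [0.2, 0.8, -2.0]
opening: 0.626
t 16.25 pos [ 0.5915 -0.0086  0.0553] q [-1.450e-01  3.130e-01  1.632e+00  1.000e-03  1.195e+00 -8.000e-02] F [ 0.2  0.8 -2. ] op 0.626
shift [ 0.6 -0.5  1.3] rot [ 0.1 -0.  -0. ] rows>= 1 psi now -3.7 tilt 0.08
```

```bash
python3 -m crank '[0,0,2,0,0,0,0.3,0,0,2,0,0,0,0.3]'; python3 -m crank '[0,0,1,0,0,0,0.3,0,0,1,0,0,0,0.3]'; python3 go.py 591 -8 54 -3.7
```

```text
t: 16.45
ee_pos: [0.5914, -0.0086, 0.0529]
eef_rot: [0.73, 0.684, 0.001, 0.0]
contact_force: [1.1, 0.5, 0.2]
opening: 0.632
t: 16.65
ee_pos: [0.5914, -0.0086, 0.0528]
eef_rot: [0.73, 0.684, 0.001, 0.0]
contact_force: [-4.9, 0.3, 14.7]
opening: 0.629
t 16.65 pos [ 0.5914 -0.0086  0.0528] q [-1.450e-01  3.160e-01  1.634e+00  1.000e-03  1.190e+00 -8.000e-02] F [-4.9  0.3 14.7] op 0.629
shift [ 0.6 -0.5 -1.2] rot [ 0.1 -0.  -0. ] rows>= 1 psi now -3.7 tilt 0.08
```

Slab seated at TCP z 52.8, as expected. Release and lift.

```bash
python3 -m crank '[0,0,-1,0,0,0,0.8,0,0,-1,0,0,0,0.8,0,0,-1,0,0,0,0.8,0,0,-1,0,0,0,0.8,0,0,-30,0,0,0,0.8,0,0,-75,0,0,0,0.8,0,0,-110,0,0,0,0.5,0,0,-110,0,0,0,0.4]'; python3 go.py 445 58 80 99.3
python3 - <<'E'
from h import *
t=cam("top"); s=cam("scene"); w=cam("wrist")
save(t,"t10.png",115,375,90,305,3); save(s,"s10.png",120,360,130,300,3)
E
```

```text
t: 17.45
ee_pos: [0.5928, -0.0089, 0.1664]
eef_rot: [0.73, 0.684, 0.003, 0.003]
contact_force: [0.2, 0.1, -0.3]
opening: 0.471
t 17.45 pos [ 0.5928 -0.0089  0.1664] q [-1.450e-01  2.190e-01  1.511e+00  1.000e-03  1.404e+00 -8.000e-02] F [ 0.2  0.1 -0.3] op 0.471
shift [  57.1 -152.5   85.4] rot [   0.3    0.4 -103. ] rows>= 12 psi now -3.7 tilt 0.41
```

View pics/s10.png

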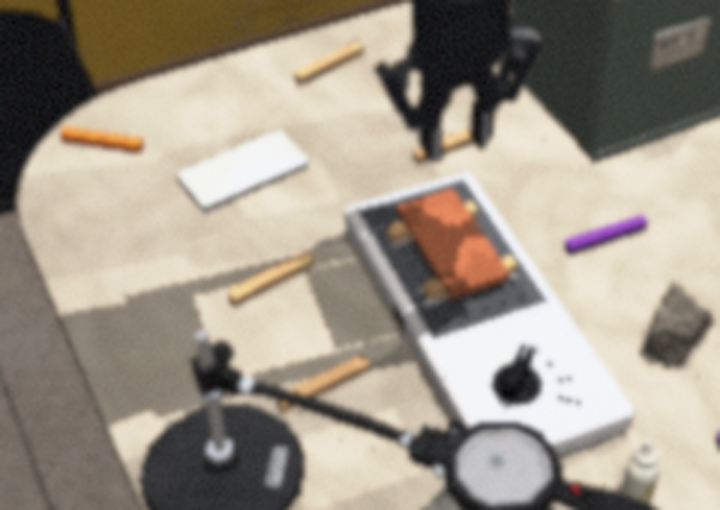

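View pics/t10.png

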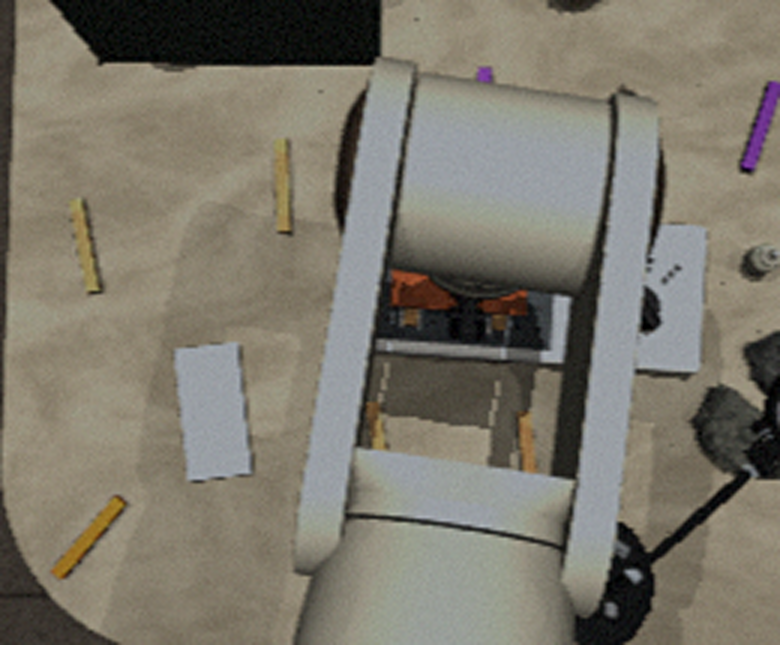

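The red slab lies on both sticks, squarely on the bed (scene crop 455,245). The white slab hasn't moved. Stick B is next.

```bash
python3 -m crank '[5,-13,0,0,0,-8.5,0.35,10,-26,7,0,0,-17,0.35,15,-39,14,0,0,-25.5,0.35,20,-52,21,0,0,-34,0.35,25,-65,28,0,0,-42.5,0.35,30,-78,35,0,0,-51,0.35,35,-91,42,0,0,-59.5,0.35,40,-104,50,0,0,-68,0.35,45,-117,60,0,0,-76.5,0.35,50,-130,70,0,0,-85,0.35,55,-143,80,0,0,-93,0.35,57,-152,85,0,0,-101,0.35,57,-152,85,0,0,-103,0.35,57,-152,85,0,0,-103,0.35,57,-152,85,0,0,-103,0.35]'
python3 - <<'E'
from h import *
from meas import hsv
state(); c=cam("wrist"); save(c,"w11.png",k=1.5)
st=cv2.inRange(hsv(c),(13,95,60),(28,175,255))
for q in cnts(st,300,9000): print(np.round(cv2.minAreaRect(q)[0]),*wrect(c,q,.012))
E
python3 go.py 445 58 16 99.3
```

```text
t: 19.1
ee_pos: [0.4427, 0.0581, 0.0757]
eef_rot: [-0.08, 0.997, 0.0, -0.001]
contact_force: [-0.2, 0.5, -0.9]
opening: 0.349
t 19.10 pos [0.4427 0.0581 0.0757] q [-4.300e-02  6.000e-03  1.946e+00  1.000e-03  1.191e+00 -1.774e+00] F [-0.2  0.5 -0.9] op 0.349
[252. 208.] [445.1  57.7] 84.3 11.2 9.6
[ 74. 170.] [436.8 -67.9] 83.4 17.0 5.5
t 19.15 pos [0.4429 0.0581 0.0759] q [-4.300e-02  6.000e-03  1.945e+00  1.000e-03  1.192e+00 -1.774e+00] F [ 0.4 -1.1 -0.5] op 0.350
shift [-2.1 -0.5 59.9] rot [ 0.1 -0.  -0.1] rows>= 2 psi now 99.2 tilt 0.07
```

View pics/w11.png

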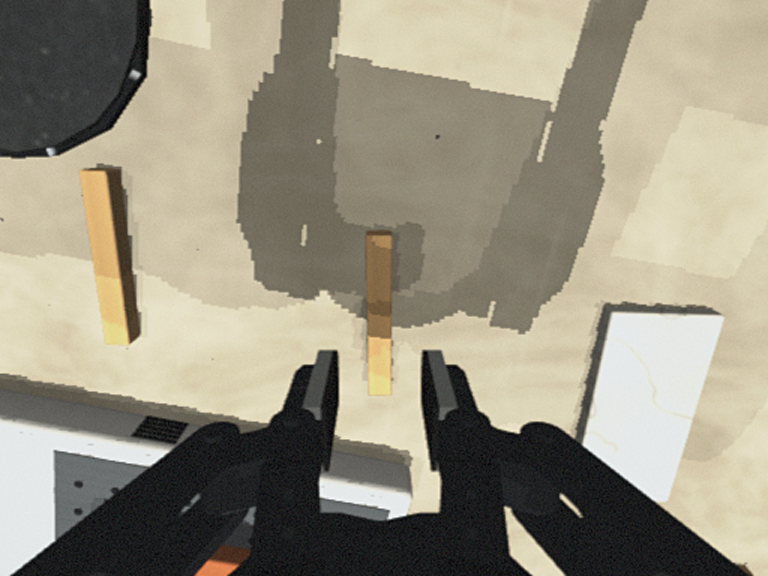

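Stick B is central at (379,312), measured at (445.1, 57.7). Grasp it.

```bash
python3 -m crank '[-2,0,35,0,0,0,0.35,-2,0,60,0,0,0,0.35,-2,0,60,0,0,0,0.35,-2,0,60,0,0,0,0.35,-2,0,60,0,0,0,0,-2,0,60,0,0,0,0,-2,0,60,0,0,0,0,-2,0,60,0,0,0,0,-2,0,60,0,0,0,0,-2,0,60,0,0,0,0]'
python3 go.py 593.2 30.1 130 86.3
```

```text
t: 20.15
ee_pos: [0.4458, 0.0585, 0.0179]
eef_rot: [-0.081, 0.997, 0.0, 0.001]
contact_force: [-1.8, -0.6, 7.5]
opening: 0.11
t 20.15 pos [0.4458 0.0585 0.0179] q [-4.200e-02  8.900e-02  1.996e+00  1.000e-03  1.055e+00 -1.774e+00] F [-1.8 -0.6  7.5] op 0.110
shift [-141.2  -51.7 -111.8] rot [ 0.   0.1 13. ] rows>= 4 psi now 99.3 tilt 0.13
```

```bash
python3 -m crank '[0,0,-50,0,0,0,0,0,0,-95,0,0,0,0,-40,-15,-112,0,0,4,0,-80,-30,-112,0,0,8,0,-120,-45,-112,0,0,12,0,-143,-52,-112,0,0,13,0,-143,-52,-112,0,0,13,0,-143,-52,-112,0,0,13,0,-143,-52,-112,0,0,13,0]'
python3 - <<'E'
from h import *
from meas import hsv
state(); c=cam("wrist"); save(c,"w12.png",k=1.5)
m=cv2.inRange(hsv(c),(3,140,40),(13,255,255))
for q in cnts(m,1500): print("red",*wrect(c,q,.052))
E
python3 go.py 593.2 30.1 71 86.3
```

```text
t: 21.05
ee_pos: [0.5939, 0.0303, 0.1289]
eef_rot: [0.032, 0.999, 0.0, 0.0]
contact_force: [-0.4, -0.0, -1.2]
opening: 0.113
t 21.05 pos [0.5939 0.0303 0.1289] q [-7.900e-02  2.530e-01  1.548e+00  1.000e-03  1.340e+00 -1.585e+00] F [-0.4 -0.  -1.2] op 0.113
red [591.2  -9. ] 114.1 57.1 86.2
t 21.10 pos [0.5939 0.0304 0.129 ] q [-7.900e-02  2.530e-01  1.548e+00  1.000e-03  1.340e+00 -1.585e+00] F [-0.6 -0.6 -0.4] op 0.114
shift [ 0.7 -0.3 58. ] rot [ 0.  0. -0.] rows>= 2 psi now 86.3 tilt 0.05
```

View pics/w12.png

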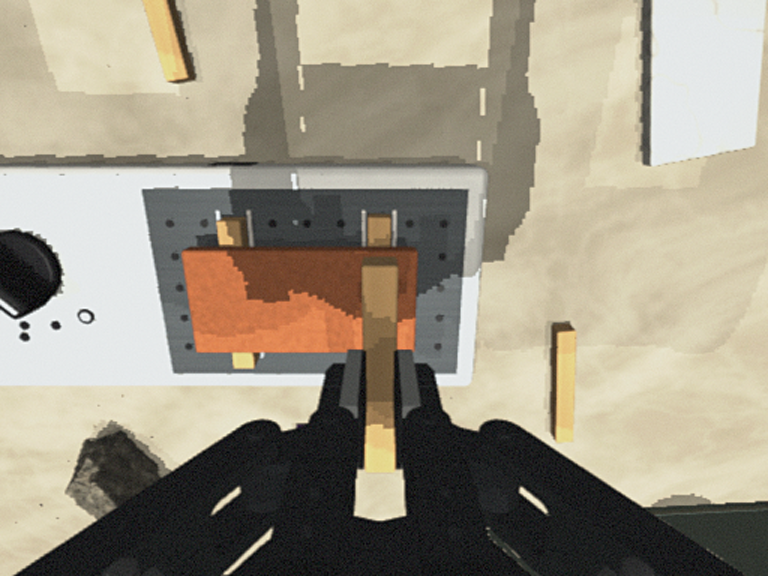

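Red slab centre measured at (591.2, -9.0), 86.2°, which is square on the bed. The held stick is directly above the left lower stick (column 380).

```bash
python3 -m crank '[0,0,35,0,0,0,0,0,0,50,0,0,0,0,0,0,58,0,0,0,0,0,0,58,0,0,0,0,0,0,58,0,0,0,0]'; python3 -m crank '[0,0,0,0,0,0,0.35,0,0,0,0,0,0,0.35,0,0,0,0,0,0,0.35,0,0,0,0,0,0,0.35,0,0,-30,0,0,0,0.35,0,0,-70,0,0,0,0.35,0,0,-80,0,0,0,0.35]'
python3 go.py 676 145 100 91
```

```text
t: 21.6
ee_pos: [0.5946, 0.0302, 0.071]
eef_rot: [0.033, 0.999, 0.0, 0.0]
contact_force: [0.1, -0.2, -0.2]
opening: 0.115
t: 22.3
ee_pos: [0.5958, 0.03, 0.1546]
eef_rot: [0.033, 0.999, 0.0, 0.003]
contact_force: [0.7, 0.4, 0.5]
opening: 0.351
t 22.30 pos [0.5958 0.03   0.1546] q [-7.900e-02  2.350e-01  1.516e+00  1.000e-03  1.385e+00 -1.585e+00] F [0.7 0.4 0.5] op 0.351
shift [-72.2 119.9  55. ] rot [ 0.   0.3 -4.7] rows>= 4 psi now 86.3 tilt 0.29
```

```bash
python3 - <<'E'
from h import *
t=cam("top"); s=cam("scene")
print("front bottom edge z=0:",[np.round(plane(t,p,0)*1000) for p in [(150,110),(241,110)]])
print(np.round(plane(s,(319,178),0)*1000))
print(np.round(tri(t,(241,110),s,(319,178))[0]*1000), np.round(tri(t,(242,88),s,(327,122))[0]*1000))
E
```

```text
front bottom edge z=0: [array([790., 307.,   0.]), array([793.,  62.,   0.])]
[813.  85.  -0.]
[788.  60.  29.] [781.  53. 228.]
```

I'll take the far-left stick at about (621,316), because it is further from the box face at x ≈ 0.785.

```bash
python3 go.py 621 316 90 103; python3 -m crank '[-7,48,10,0,0,-3,0.35,-14,96,30,0,0,-6,0.35,-21,143,50,0,0,-10,0.35,-28,191,65,0,0,-13,0.35,-35,239,65,0,0,-16,0.35,-40,287,65,0,0,-16.7,0.35,-43,287,65,0,0,-16.7,0.35,-43,287,65,0,0,-16.7,0.35,-43,287,65,0,0,-16.7,0.35,-43,287,65,0,0,-16.7,0.35]'
python3 - <<'E'
from h import *
from meas import hsv
state(); c=cam("wrist"); save(c,"w13.png",k=1.5)
st=cv2.inRange(hsv(c),(13,95,60),(28,175,255))
for q in cnts(st,300,9000): print(np.round(cv2.minAreaRect(q)[0]),*wrect(c,q,.012))
E
python3 go.py 621 316 16 103
```

```text
t 22.40 pos [0.5953 0.0301 0.1521] q [-7.900e-02  2.370e-01  1.519e+00  1.000e-03  1.383e+00 -1.585e+00] F [ 0.6 -0.1 -0.2] op 0.350
shift [ -6.8 287.   62.4] rot [  0.    0.2 -16.7] rows>= 6 psi now 86.3 tilt 0.18
t: 23.4
ee_pos: [0.656, 0.3125, 0.0851]
eef_rot: [-0.112, 0.994, 0.0, -0.0]
contact_force: [-1.2, -0.5, 0.4]
opening: 0.349
t 23.40 pos [0.656  0.3125 0.0851] q [ 3.380e-01  5.470e-01  1.231e+00  1.000e-03  1.364e+00 -1.457e+00] F [-1.2 -0.5  0.4] op 0.349
[492. 303.] [705.3 530.2] 120.3 34.3 0.1
[ 30. 179.] [675.6 149.7] 84.1 18.1 3.0
[272. 160.] [623.5 318.3] 82.9 11.7 12.2
t 23.45 pos [0.6561 0.3125 0.0854] q [ 3.380e-01  5.470e-01  1.231e+00  1.000e-03  1.364e+00 -1.457e+00] F [-0.5 -0.2  0.7] op 0.344
shift [33.5 11.2 69.4] rot [ 0.  -0.  -0.1] rows>= 2 psi now 102.9 tilt 0.04
```

View pics/w13.png

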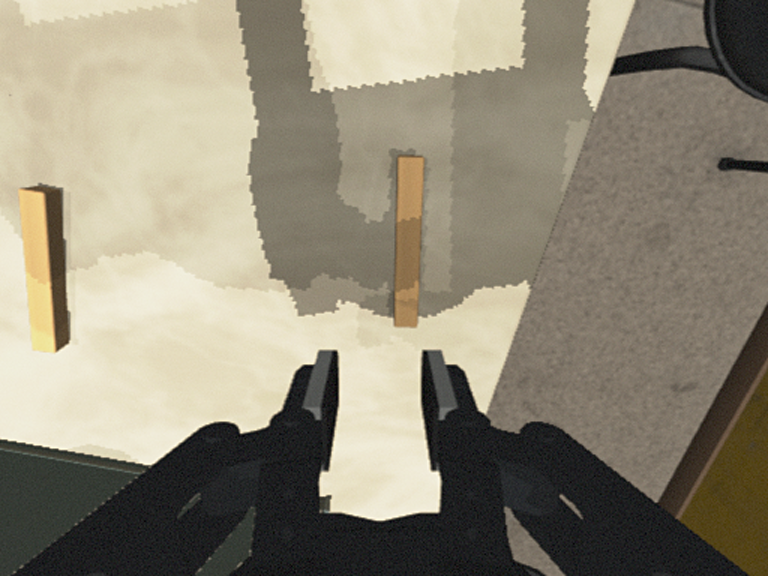

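I typed too large an x shift, so the tool overshot to x=0.656; nothing was touched. The stick is at (409,240), measured at (623.5, 318.3), so I'll correct and descend.

```bash
python3 -m crank '[31,13,0,0,0,0,0.35,31,13,20,0,0,0,0.35,31,13,45,0,0,0,0.35,31,13,69,0,0,0,0.35,31,13,69,0,0,0,0.35,31,13,69,0,0,0,0.35,31,13,69,0,0,0,0,31,13,69,0,0,0,0,31,13,69,0,0,0,0,31,13,69,0,0,0,0,31,13,69,0,0,0,0,31,13,69,0,0,0,0]'
python3 - <<'E'
from h import *
state(); c=cam("wrist"); save(c,"w14.png",k=1)
E
python3 go.py 588.3 -45.7 130 86.3
```

```text
t: 24.65
ee_pos: [0.6238, 0.3196, 0.0185]
eef_rot: [-0.113, 0.994, 0.001, 0.001]
contact_force: [-0.9, -1.4, 5.9]
opening: 0.11
t 24.65 pos [0.6238 0.3196 0.0185] q [ 3.630e-01  5.530e-01  1.367e+00  1.000e-03  1.219e+00 -1.434e+00] F [-0.9 -1.4  5.9] op 0.110
t 24.70 pos [0.6238 0.3196 0.0185] q [ 3.630e-01  5.520e-01  1.367e+00  1.000e-03  1.219e+00 -1.434e+00] F [-0.9 -1.9  5.9] op 0.113
shift [ 116.2 -347.9 -112.1] rot [ 0.1  0.1 16.7] rows>= 8 psi now 103.0 tilt 0.16
```

View pics/w14.png

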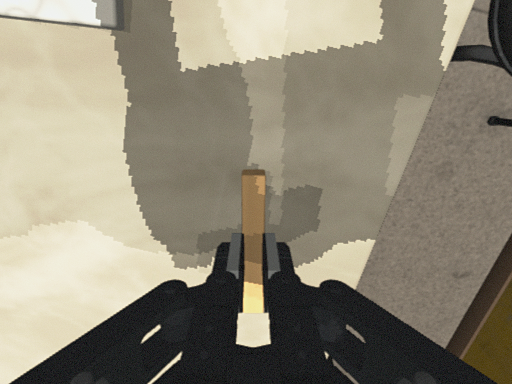

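```bash
python3 -m crank '[0,0,-45,0,0,0,0,0,0,-90,0,0,0,0,0,-10,-112,0,0,0,0,15,-45,-112,0,0,2,0,30,-90,-112,0,0,4,0,45,-135,-112,0,0,6,0,60,-180,-112,0,0,8,0,75,-225,-112,0,0,10,0,90,-270,-112,0,0,12,0,104,-312,-112,0,0,14,0,115,-345,-112,0,0,16,0,115,-348,-112,0,0,16.7,0,115,-348,-112,0,0,16.7,0,115,-348,-112,0,0,16.7,0,115,-348,-112,0,0,16.7,0]'
python3 - <<'E'
from h import *
from meas import hsv
state(); c=cam("wrist"); save(c,"w15.png",k=1.5)
E
python3 go.py 588.3 -45.7 71 86.3
```

```text
t: 26.2
ee_pos: [0.5892, -0.0443, 0.1285]
eef_rot: [0.032, 0.999, 0.0, 0.0]
contact_force: [1.1, 0.0, -0.1]
opening: 0.111
t 26.20 pos [ 0.5892 -0.0443  0.1285] q [-2.060e-01  2.450e-01  1.558e+00  1.000e-03  1.338e+00 -1.713e+00] F [ 1.1  0.  -0.1] op 0.111
t 26.25 pos [ 0.5891 -0.0444  0.1284] q [-2.060e-01  2.460e-01  1.558e+00  1.000e-03  1.338e+00 -1.714e+00] F [-0.   0.   0.3] op 0.110
shift [ 0.7 -1.4 57.4] rot [0.  0.  0.1] rows>= 2 psi now 86.4 tilt 0.05
```

View pics/w15.png

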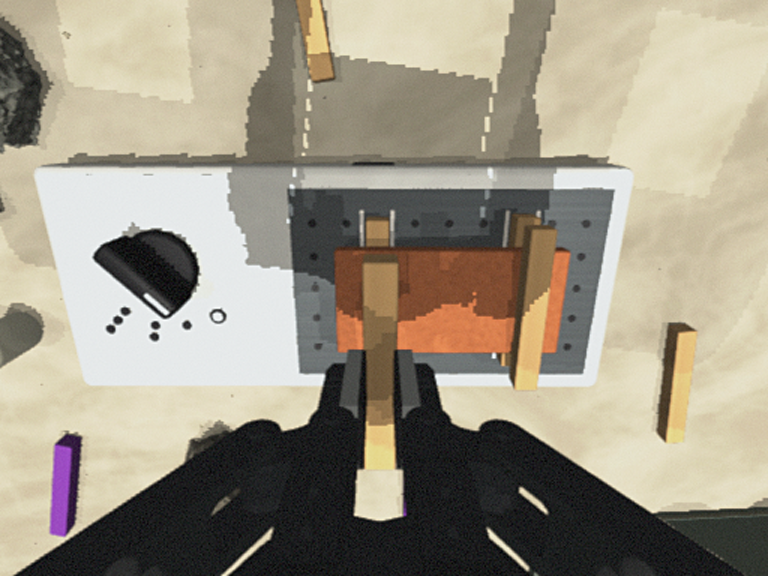

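The left layer-2 stick sits straight above the lower one, and the held one is over the right. Lower and release.

```bash
python3 -m crank '[0,-1,35,0,0,0,0,0,-1,50,0,0,0,0,0,-1,57,0,0,0,0,0,-1,57,0,0,0,0,0,-1,57,0,0,0,0]'; python3 -m crank '[0,0,0,0,0,0,0.35,0,0,0,0,0,0,0.35,0,0,0,0,0,0,0.35,0,0,0,0,0,0,0.35,0,0,-30,0,0,0,0.35,0,0,-70,0,0,0,0.5,0,0,-90,0,0,0,0.8,0,0,-90,0,0,0,0.9]'
python3 - <<'E'
from h import *
from meas import hsv
t=cam("top"); s=cam("scene")
for c in (t,s):
    wh=cv2.inRange(hsv(c),(85,0,120),(135,45,255))
    if c is s: wh=cv2.inRange(hsv(c),(0,0,190),(180,25,255))
    for q in cnts(wh,350,1500): print(np.round(cv2.minAreaRect(q)[0]),*wrect(c,q,.01))
E
python3 go.py 480 203 130 97.1
```

```text
t: 26.75
ee_pos: [0.5892, -0.0462, 0.0718]
eef_rot: [0.032, 0.999, 0.0, 0.0]
contact_force: [-0.5, 0.7, 0.1]
opening: 0.107
t: 27.55
ee_pos: [0.5901, -0.0467, 0.1646]
eef_rot: [0.033, 0.999, -0.0, 0.002]
contact_force: [-0.1, -0.3, -0.4]
opening: 0.818
[271. 356.] [151.  -20.1] 151.8 67.5 166.9
[186. 227.] [477.5 203.6] 113.4 52.4 7.3
[310. 146.] [ 693.8 -122.1] 173.3 66.6 77.6
[287. 286.] [ 526.8 -212.5] 57.1 56.5 22.0
[200. 185.] [478.9 208.2] 119.8 63.2 6.0
t 27.65 pos [ 0.5889 -0.0465  0.1611] q [-2.100e-01  2.220e-01  1.518e+00  1.000e-03  1.401e+00 -1.715e+00] F [-0.7 -0.2 -0.6] op 0.898
shift [124.9 241.8  31.3] rot [  0.    0.  -10.8] rows>= 6 psi now 86.3 tilt 0.04
```

White slab unmoved, at about (478, 203.6), 7.2°. Move above it.

```bash
python3 -m crank '[21,40,5,0,0,-2,0.85,42,80,10,0,0,-4,0.85,63,120,20,0,0,-6,0.85,84,160,30,0,0,-8,0.85,105,200,40,0,0,-10,0.85,125,242,50,0,0,-10.8,0.85,125,242,50,0,0,-10.8,0.85,125,242,50,0,0,-10.8,0.85,125,242,50,0,0,-10.8,0.85]'
python3 - <<'E'
from h import *
from meas import hsv
state(); c=cam("wrist"); save(c,"w16.png",k=1.5)
E
python3 go.py 479 203.5 8 97.2
```

```text
t: 28.55
ee_pos: [0.4801, 0.2025, 0.1109]
eef_rot: [-0.061, 0.998, 0.0, -0.0]
contact_force: [0.3, -0.1, -0.0]
opening: 0.847
t 28.55 pos [0.4801 0.2025 0.1109] q [ 2.510e-01  1.220e-01  1.743e+00  1.000e-03  1.277e+00 -1.443e+00] F [ 0.3 -0.1 -0. ] op 0.847
t 28.60 pos [0.4803 0.2023 0.1112] q [ 2.500e-01  1.220e-01  1.743e+00  1.000e-03  1.278e+00 -1.443e+00] F [ 0.4  0.1 -0. ] op 0.854
shift [  1.1   1.3 103.2] rot [ 0.  -0.  -0.2] rows>= 3 psi now 97.0 tilt 0.04
```

View pics/w16.png

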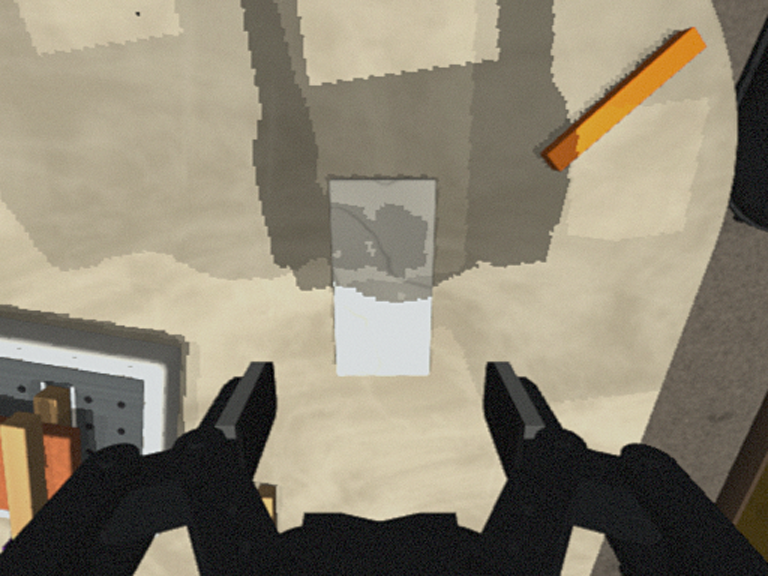

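```bash
python3 - <<'E'
from h import *
c=cam("wrist")
P=np.array([plane(c,np.array(p)/1.5-.17,.01)[:2]*1000 for p in [(329,178),(437,178),(429,376),(337,376)]])
print(P.round(1),P.mean(0).round(1), np.degrees(np.arctan2(*((P[2]+P[3]-P[0]-P[1])[::-1]))))
E
python3 go.py 479 203.5 8 97.2
```

```text
[[424.5 168.9]
 [417.8 224. ]
 [533.3 238.2]
 [540.  183.4]] [478.9 203.6] 7.092131938115083
t 28.65 pos [0.4804 0.2022 0.1113] q [ 2.500e-01  1.210e-01  1.743e+00  1.000e-03  1.278e+00 -1.443e+00] F [ 0.4  0.9 -0.9] op 0.851
shift [  1.3   1.4 103.3] rot [ 0.  -0.  -0.2] rows>= 3 psi now 97.0 tilt 0.03
```

Confirmed at (478.9, 203.6), 7.1°. Descend and grasp.

```bash
python3 -m crank '[1,1,45,0,0,0,0.85,1,1,85,0,0,0,0.85,1,1,102,0,0,0,0.85,1,1,102,0,0,0,0.85,1,1,102,0,0,0,0.85]'; python3 -m crank '[0,0,0,0,0,0,0.5,0,0,0,0,0,0,0.5,0,0,0,0,0,0,0.5,0,0,0,0,0,0,0.3,0,0,0,0,0,0,0.3,0,0,0,0,0,0,0.3]';  python3 -m crank '[0,0,0,0,0,0,0.3,0,0,-10,0,0,0,0.3,0,0,-40,0,0,0,0.3,0,0,-80,0,0,0,0.3,0,0,-125,0,0,0,0.3,0,0,-135,0,0,0,0.3,0,0,-135,0,0,0,0.3]';  python3 go.py 591 -8.5 145 -3.7
```

```text
t: 29.15
ee_pos: [0.4795, 0.2036, 0.0101]
eef_rot: [-0.061, 0.998, 0.0, 0.0]
contact_force: [-0.5, -0.8, 0.2]
opening: 0.846
t: 29.75
ee_pos: [0.4798, 0.2041, 0.0114]
eef_rot: [-0.062, 0.998, 0.0, 0.001]
contact_force: [-3.5, -3.3, 11.9]
opening: 0.632
t: 30.45
ee_pos: [0.4797, 0.2043, 0.1471]
eef_rot: [-0.062, 0.998, 0.001, 0.002]
contact_force: [-0.5, -0.7, -2.4]
opening: 0.629
t 30.45 pos [0.4797 0.2043 0.1471] q [ 2.540e-01  8.800e-02  1.702e+00  1.000e-03  1.346e+00 -1.440e+00] F [-0.5 -0.7 -2.4] op 0.629
shift [ -84.3 -224.8    2.1] rot [3.000e-01 1.000e-01 1.008e+02] rows>= 12 psi now 97.1 tilt 0.27
```

```bash
python3 -m crank '[-7,-18,0,0,0,8,0.3,-14,-37,0,0,0,16,0.3,-21,-56,0,0,0,24,0.3,-28,-75,0,0,0,32,0.3,-35,-94,0,0,0,40,0.3,-42,-112,0,0,0,48,0.3,-49,-131,0,0,0,56,0.3,-56,-150,0,0,0,64,0.3,-63,-169,0,0,0,72,0.3,-70,-188,0,0,0,80,0.3,-78,-207,0,0,0,88,0.3,-84,-222,0,0,0,96,0.3,-86,-225,0,0,0,100.8,0.3,-86,-225,0,0,0,100.8,0.3,-86,-225,0,0,0,100.8,0.3,-86,-225,0,0,0,100.8,0.3]'
python3 - <<'E'
from h import *
state(); c=cam("wrist"); save(c,"w17.png",k=1.5)
E
python3 go.py 591 -8.5 80 -3.7
```

```text
t: 32.05
ee_pos: [0.5915, -0.0083, 0.1438]
eef_rot: [0.729, 0.685, 0.0, -0.001]
contact_force: [-0.0, 1.1, -2.7]
opening: 0.625
t 32.05 pos [ 0.5915 -0.0083  0.1438] q [-1.450e-01  2.360e-01  1.537e+00  1.000e-03  1.369e+00 -8.200e-02] F [-0.   1.1 -2.7] op 0.625
t 32.10 pos [ 0.5916 -0.0083  0.144 ] q [-1.450e-01  2.360e-01  1.537e+00  1.000e-03  1.369e+00 -8.200e-02] F [ 0.1  0.8 -1.2] op 0.627
shift [-0.3 -0.5 64. ] rot [-0.  -0.   0.1] rows>= 2 psi now -3.6 tilt 0.06
```

View pics/w17.png

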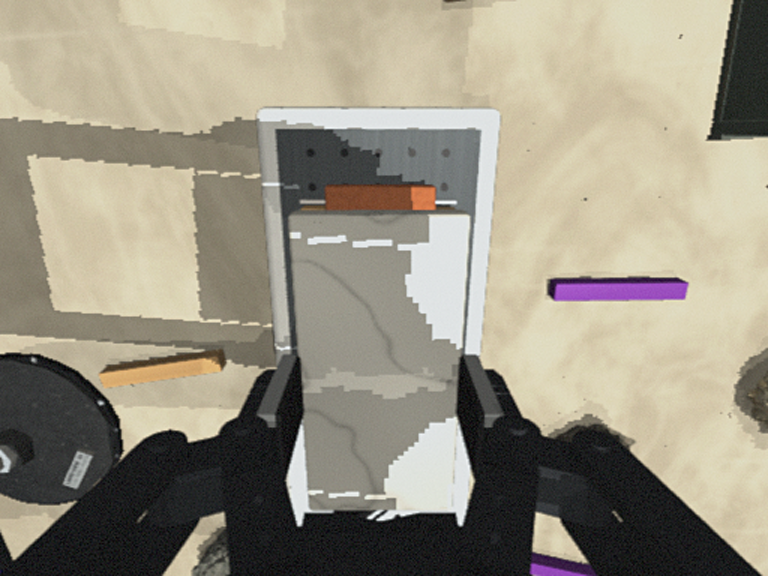

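The marble is held square, above the red slab and centred on the bed. Lower in two stages.

```bash
python3 -m crank '[0,0,30,0,0,0,0.3,0,0,50,0,0,0,0.3,0,0,60,0,0,0,0.3,0,0,66,0,0,0,0.3,0,0,66,0,0,0,0.3,0,0,66,0,0,0,0.3]'; python3 -m crank '[0,0,2,0,0,0,0.3,0,0,2,0,0,0,0.3]'; python3 go.py 591 -8.5 75 -3.7
```

```text
t: 32.7
ee_pos: [0.5923, -0.0087, 0.0792]
eef_rot: [0.73, 0.684, 0.001, 0.0]
contact_force: [-0.2, 0.1, -1.0]
opening: 0.629
t: 32.9
ee_pos: [0.592, -0.0087, 0.0766]
eef_rot: [0.73, 0.684, 0.0, -0.0]
contact_force: [0.2, 0.3, -1.6]
opening: 0.625
t 32.90 pos [ 0.592  -0.0087  0.0766] q [-1.450e-01  2.930e-01  1.611e+00  1.000e-03  1.238e+00 -8.000e-02] F [ 0.2  0.3 -1.6] op 0.625
shift [ 0.1 -1.   1.6] rot [ 0. -0. -0.] rows>= 1 psi now -3.7 tilt 0.05
```

```bash
python3 -m crank '[0,0,1.5,0,0,0,0.3,0,0,1.5,0,0,0,0.3]'; python3 -m crank '[0,0,0,0,0,0,0.8,0,0,0,0,0,0,0.8,0,0,0,0,0,0,0.8,0,0,0,0,0,0,0.8,0,0,-30,0,0,0,0.8,0,0,-75,0,0,0,0.8,0,0,-100,0,0,0,0.5,0,0,-100,0,0,0,0.5]'
python3 - <<'E'
from h import *
state()
s=cam("scene"); w=cam("wrist"); save(s,"s18.png",120,360,130,300,3); save(w,"w18.png",k=1.5)
E
python3 go.py 568 -162 130 -50.7
```

```text
t: 33.1
ee_pos: [0.5921, -0.0087, 0.0755]
eef_rot: [0.73, 0.684, 0.001, 0.0]
contact_force: [-2.5, 0.2, 6.9]
opening: 0.627
t: 33.9
ee_pos: [0.5933, -0.0089, 0.1788]
eef_rot: [0.73, 0.684, 0.002, 0.002]
contact_force: [-0.9, -0.2, -0.5]
opening: 0.505
t 33.90 pos [ 0.5933 -0.0089  0.1788] q [-1.450e-01  2.130e-01  1.493e+00  1.000e-03  1.430e+00 -8.000e-02] F [-0.9 -0.2 -0.5] op 0.505
t 34.00 pos [ 0.5919 -0.0087  0.1748] q [-1.450e-01  2.160e-01  1.497e+00  1.000e-03  1.428e+00 -8.000e-02] F [-0.2  0.6 -1.6] op 0.499
shift [-154.5  -13.9   44.6] rot [ 0. -0. 47.] rows>= 6 psi now -3.7 tilt 0.05
```

View pics/s18.png

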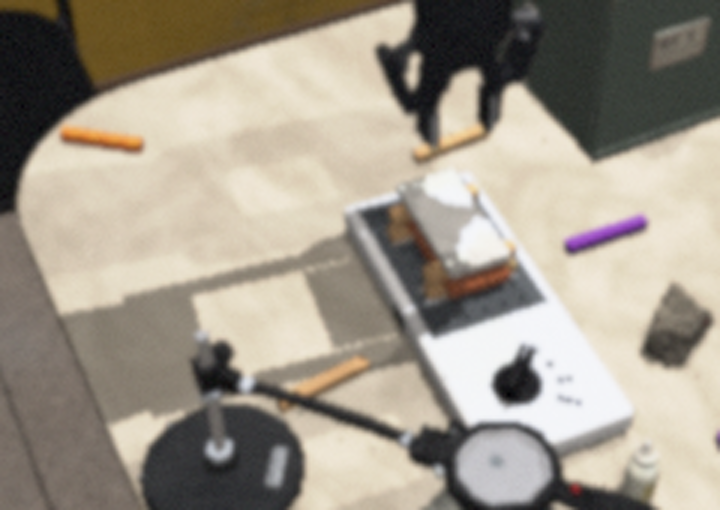

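View pics/w18.png

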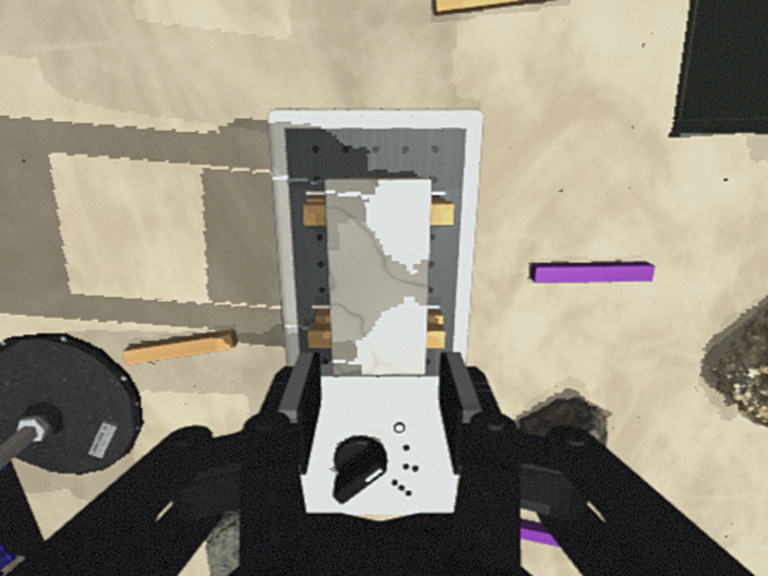

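The scene crop shows red then marble stacked on two stick layers each, at (455,235), and the wrist view confirms the slab is square over its sticks (378,275). The dial still points at the ring. Measure the dial, then hover over it.

```bash
python3 - <<'E'
from h import *
w=cam("wrist"); s=cam("scene")
P=np.array([plane(w,np.array(p)/1.5-.17,.074)[:2]*1000 for p in [(327,179),(432,179),(424,374),(329,372)]])
print("white",P.mean(0).round(1),np.degrees(np.arctan2(*((P[0]+P[1]-P[2]-P[3])[::-1]))))
for p in [(338,492),(378,468)]: print("bar ends",plane(w,np.array(p)/1.5-.17,.059)*1000)
E
python3 -m crank '[-25,-2,0,0,0,8,0.35,-50,-5,5,0,0,16,0.35,-75,-8,15,0,0,24,0.35,-100,-10,20,0,0,32,0.35,-125,-12,30,0,0,40,0.35,-145,-13,40,0,0,47,0.35,-154,-13,45,0,0,47,0.35,-154,-13,45,0,0,47,0.35,-154,-13,45,0,0,47,0.35,-154,-13,45,0,0,47,0.35]'
python3 - <<'E'
from h import *
state(); c=cam("wrist"); save(c,"w19.png",k=1.5)
E
python3 go.py 569 -162 53 -50.7
```

```text
white [592.  -6.] 85.3195231188752
bar ends [ 552.95987943 -165.06635553   59.        ]
bar ends [ 582.55220089 -146.06623587   59.        ]
t: 35.1
ee_pos: [0.5692, -0.1606, 0.13]
eef_rot: [0.941, 0.337, 0.0, -0.0]
contact_force: [-0.0, -0.4, 0.7]
opening: 0.349
t 35.10 pos [ 0.5692 -0.1606  0.13  ] q [-4.060e-01  2.450e-01  1.555e+00  1.000e-03  1.341e+00  4.770e-01] F [-0.  -0.4  0.7] op 0.349
t 35.15 pos [ 0.5692 -0.1607  0.1301] q [-4.060e-01  2.450e-01  1.555e+00  1.000e-03  1.341e+00  4.770e-01] F [-0.1 -0.1  0.3] op 0.346
shift [-1.   0.9 77.1] rot [-0.  -0.   0.1] rows>= 2 psi now -50.6 tilt 0.04
```

View pics/w19.png

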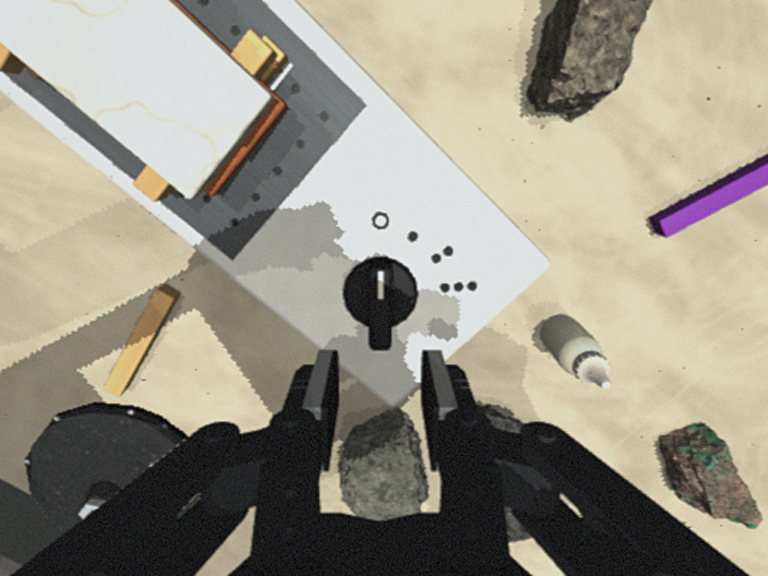

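The bar is vertical at column 380, disc centre about (380,292), pointer at the ring (380,220). Check the axis position.

```bash
python3 - <<'E'
from h import *
w=cam("wrist")
print(plane(w,np.array((380,293))/1.5-.17,.037)*1000)
for p in [(380,270),(380,349)]: print(plane(w,np.array(p)/1.5-.17,.059)*1000)
E
python3 go.py 569 -162 53 -50.7
```

```text
[ 570.12986942 -161.04808751   37.        ]
[ 585.52625033 -148.362504     59.        ]
[ 552.85160109 -175.17922409   59.        ]
t 35.20 pos [ 0.5691 -0.1608  0.1301] q [-4.060e-01  2.450e-01  1.555e+00  1.000e-03  1.341e+00  4.770e-01] F [-0.1 -0.1  0.2] op 0.349
shift [-0.9  0.9 77.1] rot [-0.  -0.   0.1] rows>= 2 psi now -50.6 tilt 0.04
```

```bash
python3 -m crank '[-1,0,35,0,0,0,0.35,-1,0,60,0,0,0,0.35,-1,0,76,0,0,0,0.35,-1,0,76,0,0,0,0.35,-1,0,76,0,0,0,0.35]'; python3 -m crank '[0,0,0,0,0,0,0,0,0,0,0,0,0,0,0,0,0,0,0,0,0,0,0,0,0,0,0,0,0,0,0,0,0,0,0]'; python3 go.py 569.5 -161.5 53 -50.7
```

```text
t: 35.7
ee_pos: [0.5684, -0.1618, 0.0544]
eef_rot: [0.942, 0.336, 0.0, -0.0]
contact_force: [0.4, 0.3, 0.3]
opening: 0.351
t: 36.2
ee_pos: [0.5684, -0.1618, 0.0553]
eef_rot: [0.942, 0.336, 0.001, -0.0]
contact_force: [-4.5, 4.8, 9.3]
opening: 0.122
t 36.20 pos [ 0.5684 -0.1618  0.0553] q [-4.080e-01  3.120e-01  1.633e+00  1.000e-03  1.196e+00  4.770e-01] F [-4.5  4.8  9.3] op 0.122
shift [1.  0.5 2.3] rot [ 0.  -0.1 -0. ] rows>= 1 psi now -50.7 tilt 0.08
```

Gripped (0.122). Turn clockwise about 57°.

```bash
python3 -m crank '[0,0,0,0,0,6,0,0,0,0,0,0,12,0,0,0,0,0,0,18,0,0,0,0,0,0,24,0,0,0,0,0,0,30,0,0,0,0,0,0,36,0,0,0,0,0,0,42,0,0,0,0,0,0,48,0,0,0,0,0,0,54,0,0,0,0,0,0,58,0,0,0,0,0,0,58,0,0,0,0,0,0,58,0]'; python3 go.py 569.5 -161.5 53 -108
```

```text
t: 37.4
ee_pos: [0.5684, -0.1619, 0.0553]
eef_rot: [0.987, -0.163, 0.0, -0.0]
contact_force: [-4.9, 3.3, 9.2]
opening: 0.122
t 37.40 pos [ 0.5684 -0.1619  0.0553] q [-4.080e-01  3.120e-01  1.633e+00  1.000e-03  1.195e+00  1.489e+00] F [-4.9  3.3  9.2] op 0.122
shift [ 0.9 -0.8  2.3] rot [-0.  -0.  -0.7] rows>= 1 psi now -108.7 tilt 0.06
```

```bash
python3 -m crank '[0,0,0,0,0,0,0.35,0,0,0,0,0,0,0.35,0,0,0,0,0,0,0.35,0,0,0,0,0,0,0.35,0,0,-30,0,0,0,0.35,0,0,-70,0,0,0,0.35,0,0,-90,0,0,0,0.35,0,0,-90,0,0,0,0.35,0,0,-90,0,0,0,0.35]'
python3 - <<'E'
from h import *
state(); c=cam("wrist"); save(c,"w20.png",k=1.5); s=cam("scene"); save(s,"s20.png",120,360,130,300,3)
P=[plane(c,np.array(p)/1.5-.17,.059)*1000 for p in [(380,270),(380,349)]]
E
```

```text
t: 38.3
ee_pos: [0.5681, -0.1622, 0.1435]
eef_rot: [0.987, -0.163, 0.0, -0.0]
contact_force: [0.3, 0.3, -0.7]
opening: 0.352
t 38.30 pos [ 0.5681 -0.1622  0.1435] q [-4.090e-01  2.340e-01  1.540e+00  1.000e-03  1.367e+00  1.489e+00] F [ 0.3  0.3 -0.7] op 0.352
```

View pics/w20.png

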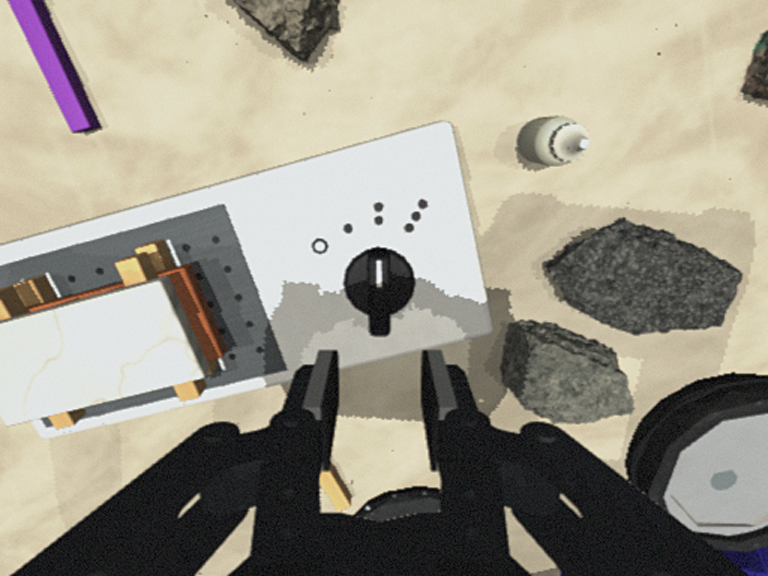

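View pics/s20.png

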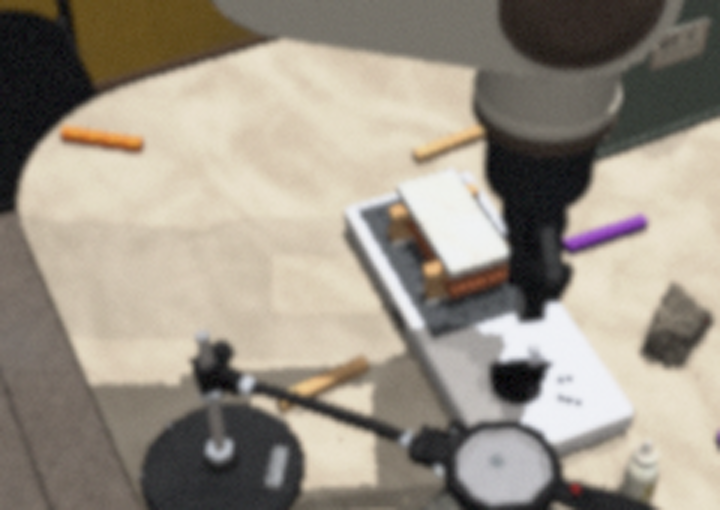

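The pointer stands at the two dots (378,213), and the stack, bottle and rocks look undisturbed. I'll raise the arm, move over the stack, wait, and do a final check.

```bash
python3 go.py 500 -20 300 86.3;  python3 go.py 500 -20 300 -93.7; python3 -m crank '[0,0,-50,0,0,0,0.35,0,0,-100,0,0,0,0.35,0,0,-150,0,0,0,0.35,-30,0,-150,0,0,0,0.35,-60,0,-150,0,0,0,0.35,-60,0,-150,0,0,0,0.35,-60,0,-150,0,0,0,0.35,-60,0,-150,0,0,0,0.35,-60,0,-150,0,0,0,0.35,-60,0,-150,0,0,0,0.35,-60,0,-150,0,0,0,0.35,-60,0,-150,0,0,0,0.35]'
python3 - <<'E'
from h import *
state(); c=cam("wrist"); save(c,"w21.png",k=1.5); t=cam("top"); save(t,"t21.png",k=1.5)
E
```

```text
t 38.40 pos [ 0.5676 -0.162   0.1425] q [-4.090e-01  2.350e-01  1.541e+00  1.000e-03  1.367e+00  1.489e+00] F [-0.2  0.2  0.1] op 0.353
shift [-110.  -112.9 -157.2] rot [2.00e-01 1.00e-01 1.65e+02] rows>= 20 psi now -108.7 tilt 0.13
t 38.40 pos [ 0.5676 -0.162   0.1425] q [-4.090e-01  2.350e-01  1.541e+00  1.000e-03  1.367e+00  1.489e+00] F [-0.2  0.2  0.1] op 0.353
shift [-110.  -112.9 -157.2] rot [ -0.1   0.1 -15. ] rows>= 5 psi now -108.7 tilt 0.13
t: 39.6
ee_pos: [0.5114, -0.1431, 0.2935]
eef_rot: [0.987, -0.163, -0.0, -0.0]
contact_force: [-0.1, -0.5, 0.6]
opening: 0.349
t 39.60 pos [ 0.5114 -0.1431  0.2935] q [-4.180e-01  4.700e-02  1.449e+00  1.000e-03  1.647e+00  1.480e+00] F [-0.1 -0.5  0.6] op 0.349
```

View pics/w21.png

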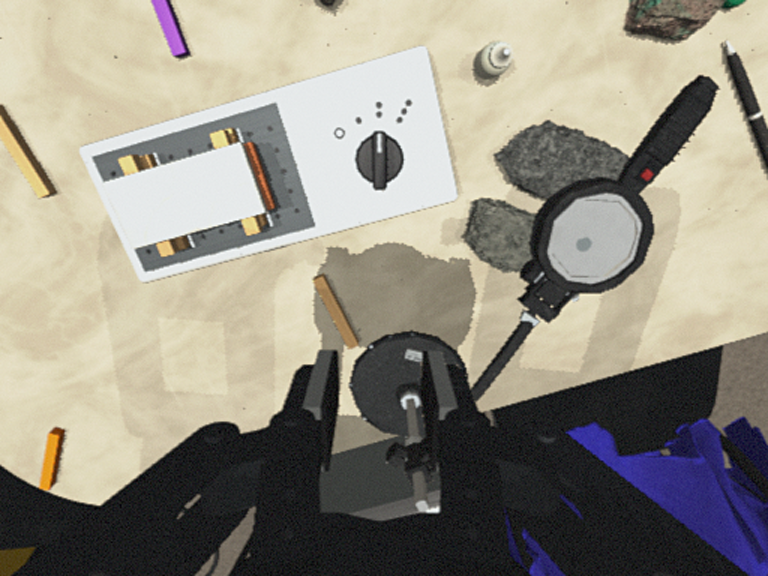

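View pics/t21.png

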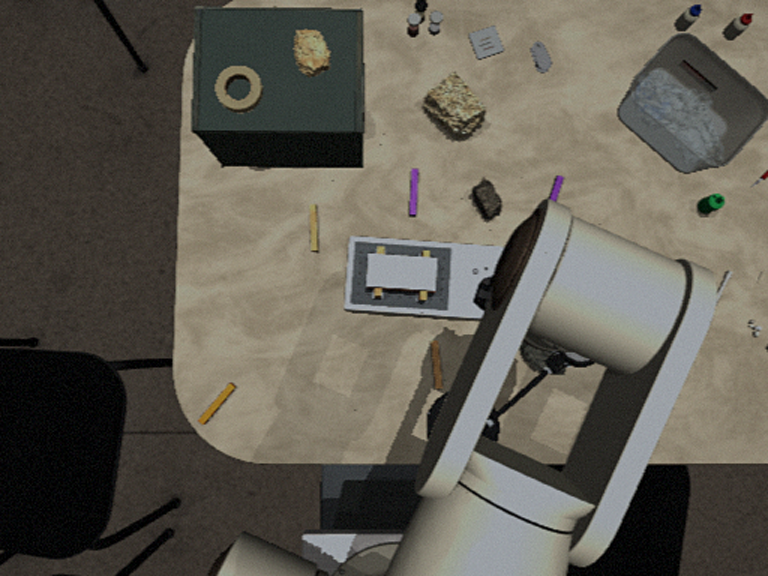

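```bash
python3 - <<'E'
from h import *
from meas import hsv
w=cam("wrist")
t=cam("top"); m=cv2.inRange(hsv(t),(85,0,120),(135,45,255))
for q in cnts(m,300,1500): print("top",np.round(cv2.minAreaRect(q)[0]),*wrect(t,q,.074))
P=np.array([plane(w,np.array(p)/1.5-.17,.074)[:2]*1000 for p in [(103,183),(243,142),(265,207),(127,252)]])
print("white wrist",P.mean(0).round(1),P.round(0).tolist())
B=np.array([plane(w,np.array(p)/1.5-.17,.030)[:2]*1000 for p in [(93,156),(276,103),(314,226),(144,271)]])
print("bed wrist",B.mean(0).round(1))
a=plane(w,np.array((380,136))/1.5-.17,.059);b=plane(w,np.array((380,187))/1.5-.17,.059)
ang=np.arctan2(*(a-b)[[1,0]]); print("dial",0.75-(ang+np.radians(3.7)))
# heights: triangulate white corner wrist/top
print([np.round(tri(w,np.array(p)/1.5-.17,t,np.array(q)/1.5-.17)[0]*1000,1) for p,q in [((103,183),(367,290)),((243,142),(436,293)) ,((265,207),(438,256)),((127,252),(370,253))]])
E
```

```text
top [219. 365.] [147.8 108.5] 81.3 41.6 89.9
top [334. 368.] [ 141.6 -165.8] 116.6 93.9 155.1
top [349. 331.] [ 227.7 -206.3] 153.2 61.5 66.1
white wrist [593.4  -7.7] [[624.0, 47.0], [616.0, -69.0], [566.0, -65.0], [568.0, 57.0]]
bed wrist [591.4  -8.2]
dial 1.0128800918416192
[array([592.6,  50. ,  66.4]), array([587.7, -65.4,  54.8]), array([589.5, -72.1, 133.6]), array([593.1,  38. , 117.8])]
```

```bash
python3 - <<'E'
from h import *
w=cam("wrist"); t=cam("top")
print([np.round(tri(w,np.array(p)/1.5-.17,t,np.array(q)/1.5-.17)[0]*1000,1).tolist() for p,q in [((103,183),(370,253)),((243,142),(438,256)),((265,207),(436,293)),((127,252),(367,290))]])
s=state(); print(np.abs(s["joint_velocities"]).max()); bot.sign_off()
E
```

```text
[[622.7, 45.6, 76.0], [617.4, -68.3, 71.4], [560.9, -63.8, 63.6], [564.2, 51.1, 80.8]]
t 39.90 pos [ 0.5113 -0.143   0.2937] q [-4.180e-01  4.600e-02  1.449e+00  1.000e-03  1.647e+00  1.480e+00] F [ 0.2 -0.3  0.1] op 0.350
0.0016772028700985798
the job is handed in; nothing more can be done
```

The job is handed in at about 40 s. Only the red and white slabs were there. The red one went on first with the marble on top, each on two sticks across the bed. I then turned the dial clockwise to the two-dot mark.

**Last checks**
- **Marble slab:** its centre was measured about 2 mm from the bed centre and square to the bed, within about 1° in an earlier view.
- **Red slab:** when it was checked earlier, its centre was about 1 mm off.
- **Marble height:** the four triangulated corners averaged 73 mm for the slab's top, against 74 mm expected. They scattered from 64 to 81 mm, so they confirm the layer but not its flatness.
- **Dial:** it read about 1.01 rad.
- **Robot and surroundings:** the arm was at rest and touching nothing. By eye, the bottle and rocks were where they started.

**Failed or disagreed**
- One hover move overshot by about 35 mm because I mistyped a shift. It touched nothing and was corrected.
- The final colour-mask search for the marble in the top view found nothing, so its last position comes from the wrist camera alone.
- My first attempt at the corner triangulation paired the corners wrongly, and I redid it.

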